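Walk the tall meter case to its display spot

ROBOT

A 7-joint arm with a two-finger parallel gripper is mounted at the origin on the work surface. World frame = base frame: x ahead of the robot, y to its left, z up, the work surface at z = 0. Lengths are in m, angles in rad, forces in N, time in s.
With the tool pointing down it reaches from about 0.425 to 0.875 m from the base axis. Payload 9.9 kg.
Tool frame: the origin (TCP) lies at the very end of the fingers, on their centre line; the grasp point (between the pads) lies 19 mm behind it; z points along the fingers, y is the direction in which the jaws open and shut (so a half turn about z gives the same grasp; the last joint's range is limited). The gripper opens to 85 mm and grips with 20 to 120 N. Pads are 22 mm wide; open, the fingers measure 114 mm over their backs; the gripper's body (76 mm by 85 mm) begins 54 mm behind the grasp point. The pads swing forward as they close: fully open they stand 13 mm farther back than shut.
Start: joints at [-1.273, 0.576, 0.025, 1.437, -0.015, 1.129, -0.057], TCP at [0.251, 0.626, 0.192] pointing down, gripper open.
Joint ranges: [-2.76, 2.76], [-0.34, 2.15], [-1.52, 1.57], [0.19, 2.46], [-1.09, 4.23], [0.17, 1.99], [-2.82, 2.82]. Speed limits (rad/s): [2.22, 2.22, 3.01, 3.01, 3.14, 3.14, 3.14].

INTERFACE

Orientations are given as a unit quaternion [w, x, y, z].
In Python, from rig import bot gives the robot as it stands.
- The arm moves only by the tool move_arm, never from a script. Its argument "targets" is a list of rows, each an object with "travel": the shift along the world's x, y, z in m, a list of three; "turn": the turn about the world's z in rad. A call has 1 to 10 rows; each row is the pose to reach, as a shift and turn from the pose commanded when the call began; what a row does not reach only later rows make up. A row lasts 1/10 s, in which the tool goes at most 50 mm and 8.59 degrees, less where a joint would pass 70% of its speed; a pose out of reach is approached as far as the arm can. A call with a gripper value outside its range is refused whole. "grip" is the opening, from 0 (shut) to 1 (fully open), set as the call begins (left out, the last holds). The fingers move at their own pace and stop on an object; the grip force is fixed at half the most. Time passes only in rows, so rows that repeat a pose let the fingers close. It gives the time, the measured TCP pose, the force and the opening at its end, in the units of the state.
- bot.sense(): the state, without advancing time (a new reading comes with each control period).
- bot.capture(name): name is "side" or "top"; returns a dict with "frame" (480x640x3 uint8, red, green, blue), "fx", "fy", "cx", "cy" (pixels), "camera_from_world" (4x4, takes a point from world to camera coordinates). Camera axes: x right, y up, looking along -z (the intrinsics and any distortion apply to the point x, -y, -z); pixel columns grow to the right and rows downward; lengths in m; the calibration is good to about 2 mm. A picture is of the moment at which its call begins. There is no depth.
- bot.finish_job(): hands the job in, once; it reports no verdict.
Trained networks look in the newest picture that a camera, given by its name, has taken for a name from the list of things; names that differ only in an ending like _2 or _b are one class to them, and where a whole thing is asked for, a point or a joint stands for the part that bears it (a point fixed in the world has none). Each returns a list of dicts, best first, with "p" (0 to 1); they miss things now and then, are a little off and sometimes report something else, mostly with a low value. They report only what shows in the picture. A call takes as long as a camera call. They do not tell look-alikes from the thing itself.
- bot.recognise(camera, name): "position" ([x, y, z] in m, in the coordinates of the camera as it stood for that picture, good to about 4 mm: the middle of the surface that is visible of it).
The state is a dict: "clock": time; "qpos": joint angles; "joint_velocities": joint speeds; "tau": joint torques, N m; "position": TCP position; "tool_rot": TCP orientation; "ft_force": force on the tool from outside, world axes, zero at the start; "torque": the same for the moment, N m; "opening": opening from 0.0 (shut) to 1.0 (fully open).
Only numpy, scipy, OpenCV 4.12 (cv2) and the standard library are available. Lean on these libraries where they do the work, as an engineer would, in place of code of your own. Each camera call takes 0.05 s, during which the arm holds its last target.

TASK

The tall meter case stands just behind its outlined spot on the bench; take it by its handle and walk it forward onto the spot without lifting it clear of the bench. First tip it up on its left-hand bottom edge (left as the robot sees it) and swing its right side well forward, set it down flat, then tip it up on its right-hand bottom edge, swing the left side forward until the case is square in the outline, and set it down upright. Let go of it and leave the short meter case and the coil where they stand.

Things in the scene. Friction and masses are not known exactly. Their poses are not given: they have to be found in the camera images.
- tall_case: Tall aluminium meter case, 0.7-0.95 kg: 80 mm deep (x) x 120 wide (y) x 190 high, dial on its +x front. Origin: centre of underside; x forward (walking direction), y left. Tips on bottom edges y = +60 (left) and -60 mm. Black bar handle along x on top, 76 x 14 (y) x 22 mm high, centre 226 mm up, posts at x = +-32 mm, 25 mm gap below; pinched across its 14 mm the case is held stiffly.
- place: Display spot: flat black outline on the white bench, fixed, nothing to climb; 92 (x) x 132 mm (y) inside. Origin: its centre; x forward, y left. The case must end centred here, its x along this x. It starts 52-66 mm behind and 10-20 mm to the right of here, within 6 degrees: a swing of about 30 degrees on its left front corner, then back on its right front corner, brings it here.
- short_case: Bystander: short meter case, loose, 0.5 kg, 80 x 120 mm and 85 mm high with a like handle on top (132 mm high in all), small dial, one knob. Origin: centre of the underside, z up. About 0.23 m to one side of the outline; leave alone.
- coil: Bystander: upright brass-wire coil with round wooden ends, loose, 0.5 kg, 84 mm diameter, 130 mm high. Origin: centre of the underside, z up. About 0.23 m to the other side of the outline; leave alone.
Mind the look-alikes: they are no part of the job. What is shaped like the tall_case but brown, orange or red is not meant.

How it is judged:
By the outcome, as a careful person would: the job done as asked, in the order asked, and still so for the second after the job is handed in, with the robot touching nothing.
It also fails if it takes over 42 s, if anything falls off the work surface, if the arm or the gripper's body presses on something with over 40 N, if the wrist force passes 120 N, or if a joint passes its speed limit or range.

## Working session

There is one attempt and no reset: what is moved stays moved. The work goes in short steps, Python scripts to look and compute and a tool call to move; the robot and the scene stay as the last step left them, time stands still between calls to the robot, and variables do not carry over. Pictures are saved under pics/ and viewed, and the job is handed in when it is done.

Besides the shell and the picture viewer there is one more tool, called after ">>>" as a command line: name --argument value ..., lists and objects as JSON in quotes. move_arm: Moves the arm, as the interface text tells. Its arguments: {"type":"object","properties":{"targets":{"type":"array","items":{"type":"object","properties":{"travel":{"type":"array","items":{"type":"number"}},"turn":{"type":"number"}}}},"grip":{"type":"number"}},"required":["targets"]}

```bash
mkdir -p pics; ls; python3 - <<'E'
from rig import bot
import cv2,numpy as np
s=bot.sense();print({k:np.round(v,3).tolist() for k,v in s.items()})
for c in("side","top"):
    d=bot.capture(c);cv2.imwrite(f"pics/{c}0.png",d["frame"][:,:,::-1])
    M=np.array(d["camera_from_world"]);R=M[:3,:3];print(c,d["fx"],d["fy"],d["cx"],d["cy"],np.round(M,4).tolist(),[k for k in d])
    for n in("tall_case","place","short_case","coil"):
        for r in bot.recognise(c,n):
            p=np.array(r["position"]);w=R.T@(p-M[:3,3]);print(n,round(r["p"],2),np.round(w,3),"px",round(d["cx"]+d["fx"]*p[0]/-p[2]),round(d["cy"]-d["fy"]*p[1]/-p[2]))
E
```

```text
pics
{'clock': 0.0, 'qpos': [-1.273, 0.577, 0.025, 1.438, -0.015, 1.129, -0.057], 'joint_velocities': [-0.0, 0.001, -0.0, 0.002, -0.001, -0.001, -0.002], 'tau': [-0.0, -76.574, 2.25, -28.596, 0.015, 0.013, 0.0], 'position': [0.251, 0.626, 0.191], 'tool_rot': [-0.0, 0.19, 0.982, -0.001], 'ft_force': [-0.159, 0.553, 0.249], 'torque': [0.048, 0.009, 0.023], 'opening': 1.005}
side 587.8668797067634 587.8668797067634 305.5232522038651 247.5655950727736 [[-0.6834, -0.73, 0.0079, 0.4504], [0.6941, -0.6463, 0.317, -0.404], [-0.2263, 0.2221, 0.9484, -1.1805], [0.0, 0.0, 0.0, 1.0]] ['frame', 'fx', 'fy', 'cx', 'cy', 'camera_from_world']
tall_case 0.92 [0.388 0.082 0.19 ] px 375 318
tall_case 0.77 [0.446 0.299 0.188] px 265 377
tall_case 0.75 [ 0.446 -0.129  0.193] px 431 222
tall_case 0.73 [ 0.779 -0.007  0.191] px 268 147
tall_case 0.66 [0.531 0.089 0.182] px 318 266
place 0.83 [0.65  0.148 0.001] px 259 270
short_case 0.75 [0.605 0.316 0.084] px 208 329
coil 0.75 [ 0.62  -0.123  0.128] px 362 177
top 528.298074511758 528.298074511758 321.4785604318535 237.62770608748522 [[0.016, -0.9999, 0.0012, 0.0623], [0.9991, 0.016, 0.0395, -0.5802], [-0.0396, 0.0006, 0.9992, -0.9991], [0.0, 0.0, 0.0, 1.0]] ['frame', 'fx', 'fy', 'cx', 'cy', 'camera_from_world']
tall_case 0.81 [0.398 0.059 0.192] px 328 349
tall_case 0.69 [0.455 0.28  0.19 ] px 187 310
tall_case 0.62 [0.541 0.077 0.193] px 318 258
tall_case 0.57 [ 0.455 -0.134  0.192] px 452 314
place 0.95 [0.644 0.117 0.002] px 298 204
short_case 0.93 [0.613 0.305 0.083] px 191 215
coil 0.95 [ 0.623 -0.13   0.126] px 441 211
```

View pics/side0.png

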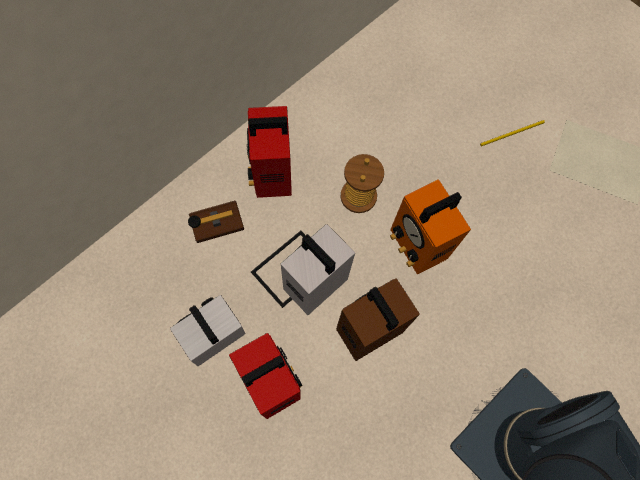

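View pics/top0.png

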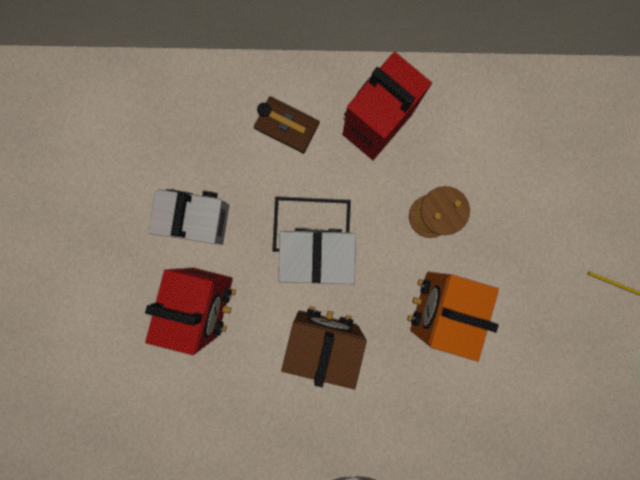

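The candidates in top/side pixels are:
- **Brown:** (328,349) / (375,318).
- **Red, left:** (187,310) / (265,377).
- **Red, far:** (388,105) / (268,147).
- **Orange:** (452,314) / (431,222).
- **Aluminium, tall:** (318,258) / (318,266). It stands just behind the black outline.
- **Aluminium, short:** (191,215) / (208,329).

I choose the tall aluminium case and will check it in a close crop.

```bash
cat > h.py <<'E'
from rig import bot
import cv2,numpy as np
def cap(c,name=None):
    d=bot.capture(c)
    if name: cv2.imwrite(f"pics/{name}.png",d["frame"][:,:,::-1])
    d["M"]=np.array(d["camera_from_world"]); return d
def proj(d,P):
    P=np.atleast_2d(P);p=P@d["M"][:3,:3].T+d["M"][:3,3]
    return np.c_[d["cx"]+d["fx"]*p[:,0]/-p[:,2], d["cy"]-d["fy"]*p[:,1]/-p[:,2]]
def back(d,uv,z):
    R=d["M"][:3,:3];t=d["M"][:3,3];o=-R.T@t
    uv=np.atleast_2d(uv);r=np.c_[(uv[:,0]-d["cx"])/d["fx"],-(uv[:,1]-d["cy"])/d["fy"],-np.ones(len(uv))]@R
    return o+r*((z-o[2])/r[:,2])[:,None]
def crop(d,c,u0,v0,w,h,s,name,pts=None):
    im=cv2.resize(d["frame"][v0:v0+h,u0:u0+w,::-1],None,fx=s,fy=s,interpolation=cv2.INTER_CUBIC)
    if pts is not None:
        for col,P in pts:
            q=((P-[u0,v0]+.5)*s).astype(int); cv2.polylines(im,[q.reshape(-1,1,2)],True,col,1)
    cv2.imwrite(f"pics/{name}.png",im)
E
python3 - <<'E'
from h import *
import pickle
D={}
for c,b in(("top",(255,180,120,120)),("side",(235,210,140,120))):
    d=cap(c);D[c]=d;crop(d,c,*b,5,c+"_c0")
pickle.dump(D,open("d0.pkl","wb"))
E
```

```text
(no output)
```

View pics/top_c0.png

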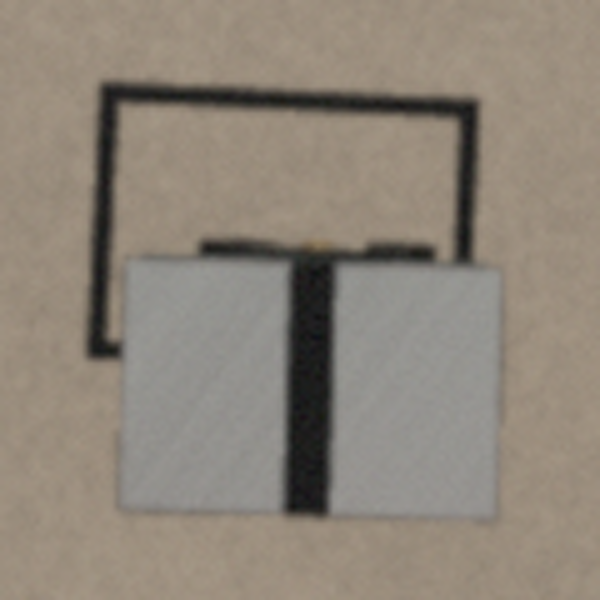

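View pics/side_c0.png

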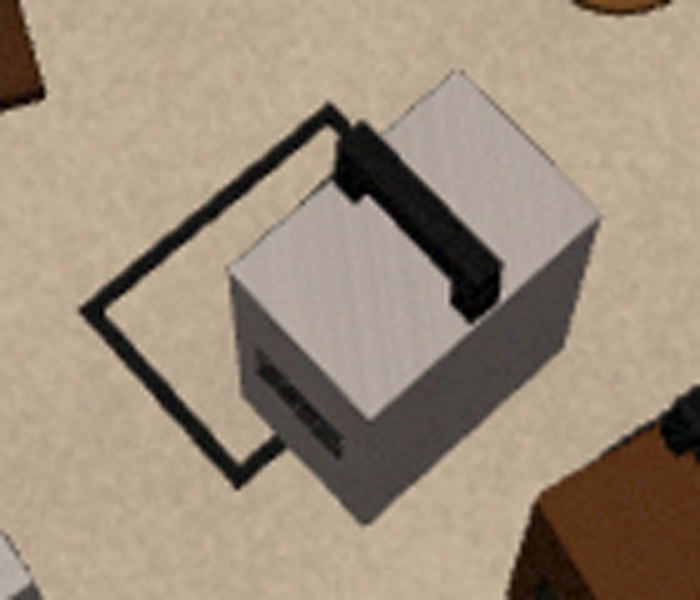

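The crops show the silver tall case: top-plate corners at crop (125,255), (502,267), (497,520) and (120,512) in the top view, with the dial side facing the outline. I'll fit both poses.

```bash
cat > fit.py <<'E'
from h import *
from scipy.optimize import least_squares
def fit_case(obs,x0=(.535,.08,0,0,0,0),free=(0,1,2)):
    # obs: list (d, local pts Nx3, uv Nx2)
    x0=np.array(x0,float)
    def f(v):
        x=x0.copy();x[list(free)]=v;out=[]
        c,s=np.cos(x[2]),np.sin(x[2])
        for d,L,uv in obs:
            W=np.c_[x[0]+c*L[:,0]-s*L[:,1],x[1]+s*L[:,0]+c*L[:,1],L[:,2]]
            out.append((proj(d,W)-uv).ravel())
        return np.concatenate(out)
    r=least_squares(f,x0[list(free)]);return r.x,f(r.x)
E
python3 - <<'E'
from fit import *
import pickle
D=pickle.load(open("d0.pkl","rb"))
T=lambda a:np.array(a,float)/5+[255,180]-.5+.1
S=lambda a:np.array(a,float)/5+[235,210]-.5+.1
top=np.array([[40,60,190],[40,-60,190],[-40,-60,190],[-40,60,190.]])/1e3
bot_=np.array([[-40,60,0],[-40,-60,0.]])/1e3
uvT=T([(125,255),(502,267),(497,520),(120,512)])
uvS=S([(230,270),(458,70),(600,218),(370,418)]); uvSb=S([(365,525),(563,348)])
for o in([(D["top"],top,uvT)],[(D["side"],np.r_[top,bot_],np.r_[uvS,uvSb])],[(D["top"],top,uvT),(D["side"],np.r_[top,bot_],np.r_[uvS,uvSb])]):
    x,r=fit_case(o);print("case",np.round(x[:2],4),np.degrees(x[2]).round(2),np.round(np.abs(r).max(),2))
for w in(6,8):
  h=np.array([[46+w,66+w],[46+w,-66-w],[-46-w,66+w]])/1e3;L=np.c_[h,[0,0,0]]
  oT=(D["top"],L,T([(103,84),(477,101),(88,357)]))
  L2=np.c_[np.array([[46+w,66+w],[46+w,-66-w],[-46-w,66+w]])/1e3,[0,0,0]]
  oS=(D["side"],L2,S([(80,310),(328,102),(238,489)]))
  for o in([oT],[oS],[oT,oS]):
    x,r=fit_case(o);print("place",w,np.round(x[:2],4),np.degrees(x[2]).round(2),np.round(np.abs(r).max(),2))
E
```

```text
case [0.5411 0.0786] -0.47 0.65
case [0.5423 0.0803] -0.73 0.99
case [0.5417 0.0794] -0.65 1.3
place 6 [0.6034 0.092 ] -1.66 0.67
place 6 [0.6051 0.0939] -1.27 1.02
place 6 [0.6041 0.0929] -1.5 1.06
place 8 [0.6027 0.0914] -1.8 0.88
place 8 [0.6045 0.0932] -1.38 0.46
place 8 [0.6035 0.0922] -1.63 1.07
```

>>> move_arm --targets '[{"travel": [0,0,0.05]},{"travel": [0,0,0.1]},{"travel": [0.02,-0.03,0.14],"turn": 0.05},{"travel": [0.04,-0.07,0.16],"turn": 0.1},{"travel": [0.06,-0.11,0.16],"turn": 0.15},{"travel": [0.085,-0.155,0.16],"turn": 0.2},{"travel": [0.11,-0.2,0.16],"turn": 0.25},{"travel": [0.135,-0.24,0.16],"turn": 0.3},{"travel": [0.155,-0.285,0.16],"turn": 0.35},{"travel": [0.18,-0.33,0.16],"turn": 0.37}]' --grip 0.6

```text
validation failed for argument at $.ta...
```

>>> move_arm --targets '[{"travel": [0.02,-0.04,0]},{"travel": [0.045,-0.085,0]},{"travel": [0.07,-0.13,0]},{"travel": [0.09,-0.17,0]},{"travel": [0.11,-0.21,0]},{"travel": [0.11,-0.216,0]},{"travel": [0.11,-0.216,0]}]'

```text
validation failed for argument at $.ta...
```

```bash
cat > st.py <<'E'
from h import *
def st(cx=None,cy=None,cyaw=None):
    s=bot.sense();w,x,y,z=s["tool_rot"]
    jy=np.array([2*(x*y-w*z),1-2*(x*x+z*z)])
    print("t",round(s["clock"],2),"pos",np.round(s["position"],4),"jawyaw",np.degrees(np.arctan2(jy[1],jy[0])).round(2)-90,"F",np.round(s["ft_force"],1),"T",np.round(s["torque"],2),"open",round(s["opening"],3))
    return s
if __name__=="__main__": print(np.round(st()["qpos"],2))
E
python3 st.py
```

```text
t 0.6 pos [0.2515 0.6264 0.192 ] jawyaw -21.879999999999995 F [-1.2  0.4  0.4] T [-0.05 -0.04 -0.01] open 1.001
[-1.27  0.58  0.02  1.44 -0.02  1.13 -0.06]
```

>>> move_arm --targets '[{"travel": [0.0,0.0,0.05],"turn": 0.0},{"travel": [0.0,0.0,0.1],"turn": 0.0},{"travel": [0.02,-0.03,0.14],"turn": 0.05},{"travel": [0.04,-0.07,0.16],"turn": 0.1},{"travel": [0.06,-0.11,0.16],"turn": 0.15},{"travel": [0.085,-0.155,0.16],"turn": 0.2},{"travel": [0.11,-0.2,0.16],"turn": 0.25},{"travel": [0.135,-0.24,0.16],"turn": 0.3},{"travel": [0.155,-0.285,0.16],"turn": 0.35},{"travel": [0.18,-0.33,0.16],"turn": 0.37}]' --grip 0.6

```text
clock: 1.6
position: [0.4311, 0.2957, 0.3523]
tool_rot: [0.0, 0.005, 1.0, 0.0]
ft_force: [1.0, -0.1, 0.2]
opening: 0.6
```

>>> move_arm --targets '[{"travel": [0.02,-0.04,0.0],"turn": 0.0},{"travel": [0.045,-0.085,0.0],"turn": 0.0},{"travel": [0.065,-0.13,0.0],"turn": 0.0},{"travel": [0.09,-0.175,0.0],"turn": 0.0},{"travel": [0.11,-0.217,0.0],"turn": 0.0},{"travel": [0.11,-0.217,0.0],"turn": 0.0},{"travel": [0.11,-0.217,-0.04],"turn": 0.0},{"travel": [0.11,-0.217,-0.08],"turn": 0.0}]' --grip 0.5

```text
clock: 2.4
position: [0.5415, 0.0805, 0.2719]
tool_rot: [0.002, 0.006, 1.0, 0.0]
ft_force: [0.5, 0.4, -1.7]
opening: 0.502
```

```bash
python3 - <<'E'
from st import *
st()
d=cap("side");crop(d,"side",225,180,160,120,5,"side_1")
E
```

```text
t 2.4 pos [0.5415 0.0805 0.2719] jawyaw -0.7399999999999949 F [ 0.5  0.4 -1.7] T [-0.01 -0.05  0.03] open 0.502
```

View pics/side_1.png

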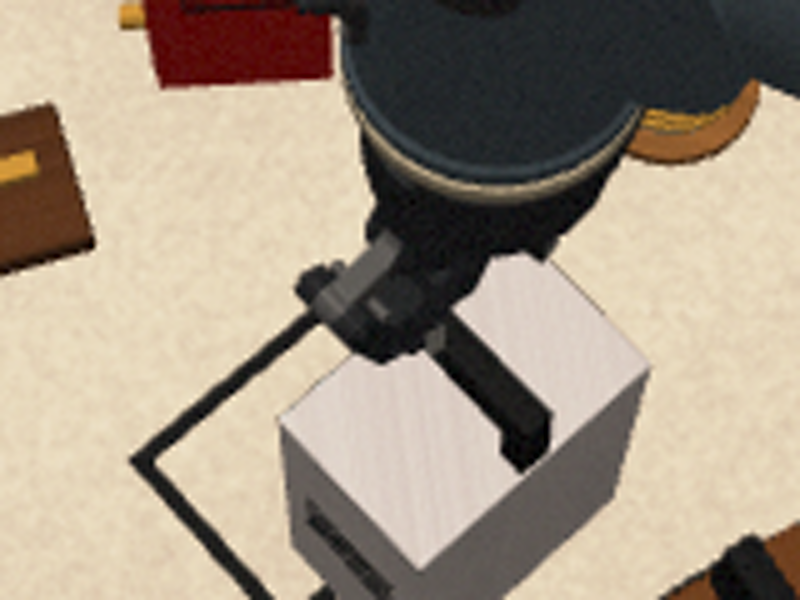

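>>> move_arm --targets '[{"travel": [0.0,-0.001,-0.03],"turn": 0.0},{"travel": [0.0,-0.001,-0.047],"turn": 0.0},{"travel": [0.0,-0.001,-0.047],"turn": 0.0}]' --grip 0.4

```text
clock: 2.75
position: [0.5396, 0.0798, 0.2238]
tool_rot: [-0.002, 0.006, 1.0, -0.0]
ft_force: [-1.1, 1.0, 1.0]
opening: 0.399
```

>>> move_arm --targets '[{"travel": [0.0,0.0,0.0],"turn": 0.0},{"travel": [0.0,0.0,0.0],"turn": 0.0},{"travel": [0.0,0.0,0.0],"turn": 0.0},{"travel": [0.0,0.0,0.0],"turn": 0.0},{"travel": [0.0,0.0,0.0],"turn": 0.0}]' --grip 0.0

```text
clock: 3.25
position: [0.5409, 0.0797, 0.2254]
tool_rot: [0.0, 0.006, 1.0, 0.0]
ft_force: [-0.2, 0.1, 1.2]
opening: -0.003
```

```bash
python3 st.py
```

```text
t 3.25 pos [0.5409 0.0797 0.2254] jawyaw -0.6800000000000068 F [-0.2  0.1  1.2] T [ 0.01  0.02 -0.05] open -0.003
[-0.36  0.36  0.18  1.73 -0.07  1.06  1.4 ]
```

```bash
python3 - <<'E'
from st import *
d=cap("side");crop(d,"side",245,180,120,110,5,"side_2")
d=cap("top");crop(d,"top",245,180,140,120,5,"top_2")
E
```

```text
(no output)
```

View pics/side_2.png

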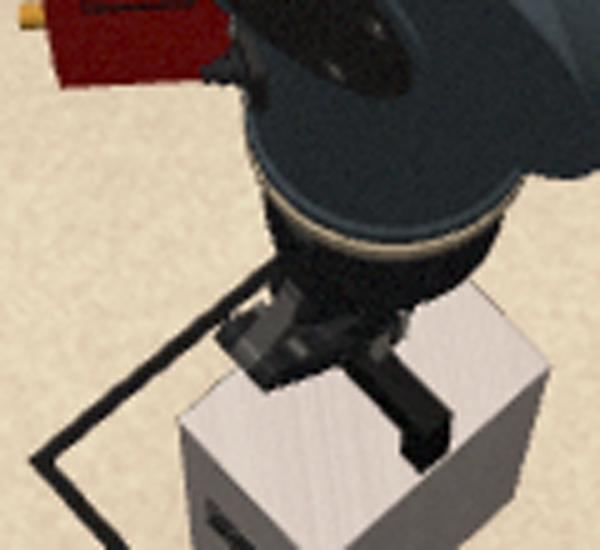

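View pics/top_2.png

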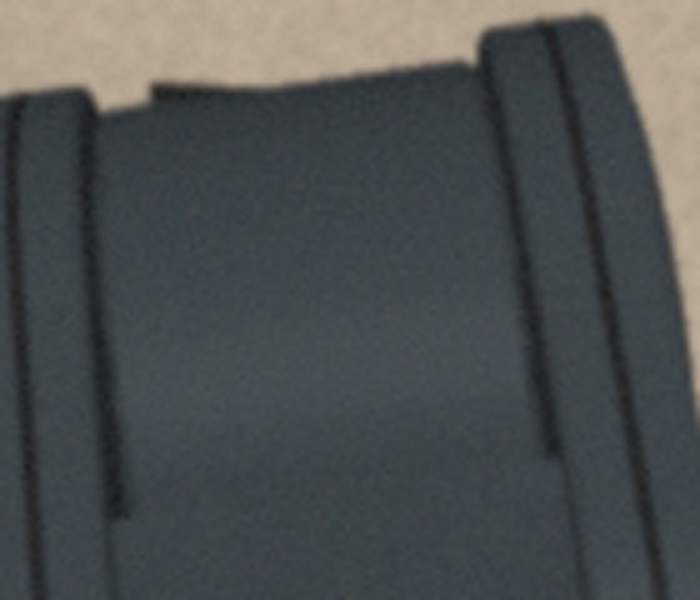

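>>> move_arm --targets '[{"travel": [0.0,0.0,0.0],"turn": 0.0},{"travel": [0.0,0.0,0.0],"turn": 0.0},{"travel": [0.0,0.0,-0.01],"turn": 0.0},{"travel": [0.0,0.0,-0.018],"turn": 0.0},{"travel": [0.0,0.0,-0.018],"turn": 0.0}]' --grip 0.4

```text
clock: 3.85
position: [0.5397, 0.0796, 0.2053]
tool_rot: [-0.001, 0.006, 1.0, -0.0]
ft_force: [-0.0, -0.6, -0.5]
opening: 0.401
```

>>> move_arm --targets '[{"travel": [0.0,0.0,0.0],"turn": 0.0},{"travel": [0.0,0.0,0.0],"turn": 0.0},{"travel": [0.0,0.0,0.0],"turn": 0.0},{"travel": [0.0,0.0,0.0],"turn": 0.0}]' --grip 0.0

```text
clock: 4.25
position: [0.5409, 0.0797, 0.2072]
tool_rot: [0.0, 0.006, 1.0, 0.0]
ft_force: [-0.5, 0.2, -0.6]
opening: 0.002
```

```bash
python3 - <<'E'
from st import *
st()
d=cap("side");crop(d,"side",245,180,120,110,5,"side_3")
E
```

```text
t 4.25 pos [0.5409 0.0797 0.2072] jawyaw -0.6700000000000017 F [-0.5  0.2 -0.6] T [ 0.07 -0.03 -0.02] open 0.002
```

View pics/side_3.png

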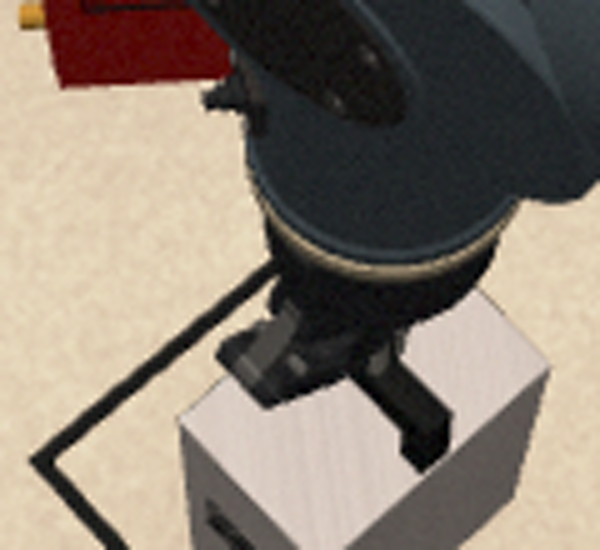

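>>> move_arm --targets '[{"travel": [0.0,0.003,0.0],"turn": 0.0},{"travel": [0.0,0.006,0.0],"turn": 0.0}]'

```text
clock: 4.5
position: [0.5408, 0.086, 0.2071]
tool_rot: [0.0, 0.006, 1.0, 0.0]
ft_force: [1.1, 0.3, 0.1]
opening: -0.005
```

```bash
python3 - <<'E'
from st import *
st()
d=cap("side");crop(d,"side",245,180,120,110,5,"side_4")
E
```

```text
t 4.5 pos [0.5408 0.086  0.2071] jawyaw -0.6800000000000068 F [1.1 0.3 0.1] T [0.01 0.01 0.01] open -0.005
```

View pics/side_4.png

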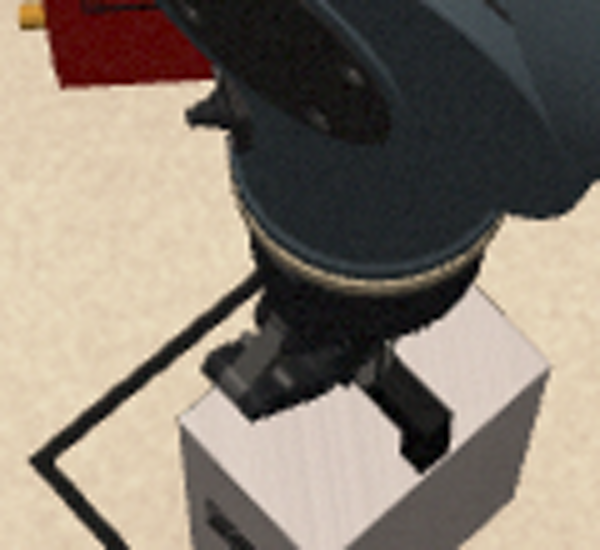

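```bash
python3 - <<'E'
from st import *
s=st()
d=cap("side")
p=s["position"]
B=lambda c,yaw,z:np.array([[c[0]+a*np.cos(yaw)-b*np.sin(yaw),c[1]+a*np.sin(yaw)+b*np.cos(yaw),z] for a,b in((.038,.007),(.038,-.007),(-.038,-.007),(-.038,.007))])
bar=proj(d,B((.5417,.0794),-.011,.237)); barb=proj(d,B((.5417,.0794),-.011,.215))
sq=proj(d,[p+np.array(v) for v in((.011,.004,0),(.011,-.004,0),(-.011,-.004,0),(-.011,.004,0))])
palm=proj(d,[p+np.array(v) for v in((.038,.042,.073),(.038,-.042,.073),(-.038,-.042,.073),(-.038,.042,.073))])
print(proj(d,p),bar)
crop(d,"side",245,160,130,120,6,"side_5",[((0,0,255),bar),((0,128,255),barb),((0,255,0),sq),((255,0,0),palm)])
im=cv2.imread("pics/side_5.png");cv2.imwrite("pics/side_5.png",np.clip(im.astype(float)*1.8,0,255).astype(np.uint8))
E
```

```text
t 4.55 pos [0.5408 0.0868 0.207 ] jawyaw -0.6299999999999955 F [0.7 0.1 1. ] T [ 0.04 -0.03 -0.03] open 0.004
[[315.90420384 257.91236241]] [[301.86290952 237.67995257]
 [307.541019   232.80033869]
 [336.21221796 262.29132906]
 [330.52408163 267.33800966]]
```

View pics/side_5.png

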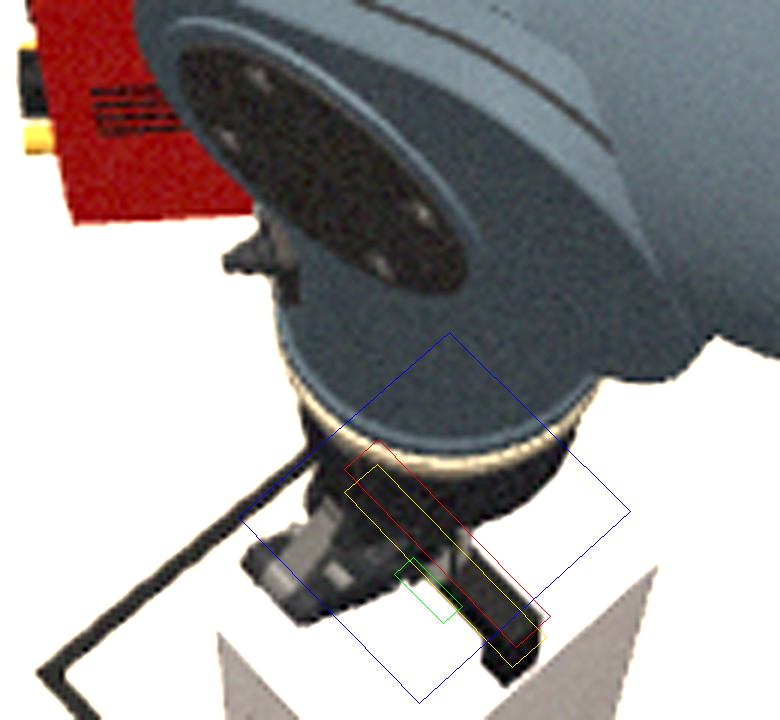

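```bash
python3 - <<'E'
from st import *
s=st()
d=cap("side")
f=d["frame"][225:285,280:350,::-1]
f=(255*(f/255.)**0.5).astype(np.uint8)
cv2.imwrite("pics/side_6.png",cv2.resize(f,None,fx=9,fy=9,interpolation=cv2.INTER_CUBIC))
E
```

```text
t 4.6 pos [0.5407 0.0865 0.207 ] jawyaw -0.6200000000000045 F [1.1 0.2 1.2] T [ 0.04 -0.01 -0.03] open 0.001
```

View pics/side_6.png

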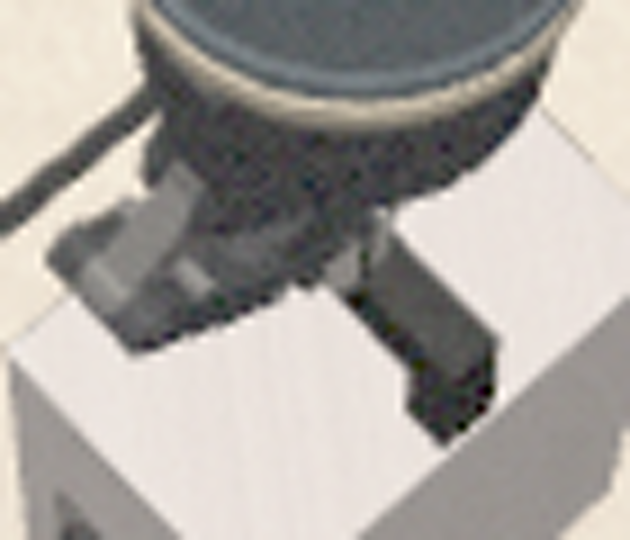

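>>> move_arm --targets '[{"travel": [0.0,0.0,0.04],"turn": 0.0},{"travel": [0.0,-0.003,0.08],"turn": 0.0},{"travel": [0.0,-0.006,0.1],"turn": 0.0},{"travel": [0.0,-0.006,0.1],"turn": 0.0}]'

```text
clock: 5.05
position: [0.5423, 0.0793, 0.3102]
tool_rot: [0.003, 0.006, 1.0, 0.001]
ft_force: [0.7, -0.5, -0.4]
opening: 0.001
```

```bash
cat > look.py <<'E'
from st import *
import sys
s=st();n=sys.argv[1];u,v=int(sys.argv[2]),int(sys.argv[3]);c=sys.argv[4] if len(sys.argv)>4 else "side"
d=cap(c);print(proj(d,s["position"]))
f=d["frame"][v:v+100,u:u+125,::-1]
f=(255*(f/255.)**0.5).astype(np.uint8)
im=cv2.resize(f,None,fx=6,fy=6,interpolation=cv2.INTER_CUBIC)
q=((proj(d,s["position"])[0]-[u,v]+.5)*6).astype(int);cv2.circle(im,tuple(int(i) for i in q),3,(0,0,255),-1)
cv2.imwrite(f"pics/{n}.png",im)
E
python3 look.py side_7 240 180
```

```text
t 5.05 pos [0.5423 0.0793 0.3102] jawyaw -0.7199999999999989 F [ 0.7 -0.5 -0.4] T [-0.03 -0.07 -0.04] open 0.001
[[319.99432913 236.01495003]]
```

View pics/side_7.png

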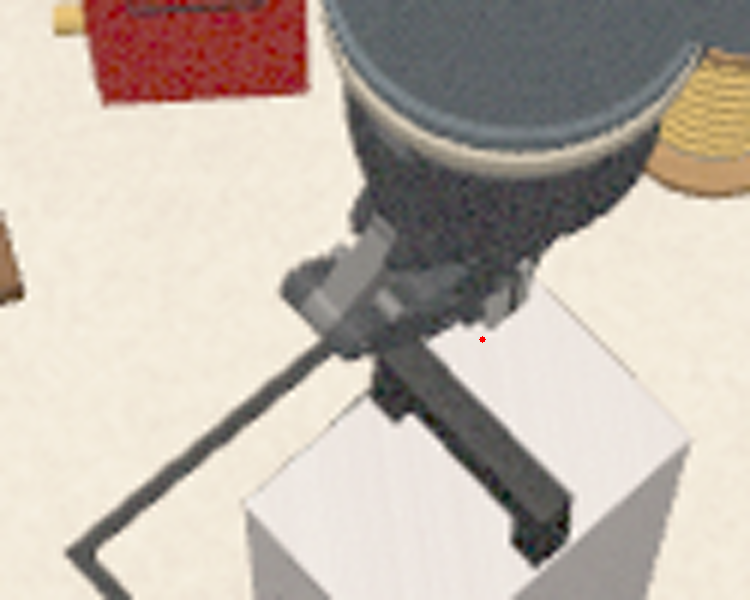

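>>> move_arm --targets '[{"travel": [0.0,0.0,-0.04],"turn": 0.0},{"travel": [0.0,0.0,-0.065],"turn": 0.0},{"travel": [0.0,0.0,-0.07],"turn": 0.0},{"travel": [0.0,0.0,-0.073],"turn": 0.0},{"travel": [0.0,0.0,-0.076],"turn": 0.0}]'

```text
clock: 5.6
position: [0.5414, 0.0798, 0.2316]
tool_rot: [0.001, 0.006, 1.0, 0.0]
ft_force: [0.1, -0.2, 0.1]
opening: 0.001
```

```bash
python3 look.py side_8 240 180
```

```text
t 5.6 pos [0.5414 0.0798 0.2316] jawyaw -0.6800000000000068 F [ 0.1 -0.2  0.1] T [0.   0.   0.04] open 0.001
[[318.81483936 251.10442684]]
```

View pics/side_8.png

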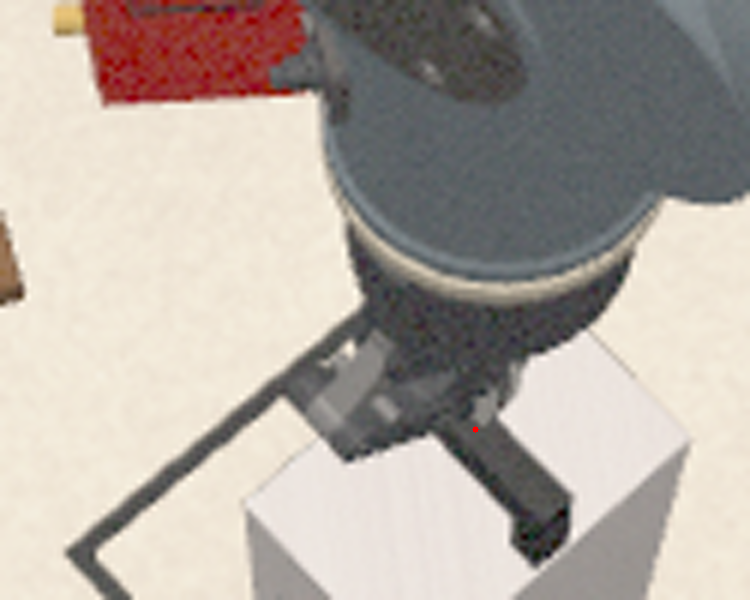

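>>> move_arm --targets '[{"travel": [0.0,0.0,-0.003],"turn": 0.0},{"travel": [0.0,0.0,-0.006],"turn": 0.0},{"travel": [0.0,0.0,-0.01],"turn": 0.0}]'

```text
clock: 5.95
position: [0.541, 0.0797, 0.2212]
tool_rot: [0.0, 0.006, 1.0, 0.0]
ft_force: [0.2, -0.2, 0.0]
opening: 0.002
```

```bash
python3 look.py side_9 260 200; python3 look.py top_9 245 180 top
```

```text
t 5.95 pos [0.541  0.0797 0.2212] jawyaw -0.6800000000000068 F [ 0.2 -0.2  0. ] T [0.01 0.   0.04] open 0.002
[[318.79385738 252.97755223]]
t 6.0 pos [0.5406 0.0797 0.2204] jawyaw -0.6700000000000017 F [-0.6  0.2 -0.1] T [-0.03  0.04  0.02] open -0.002
[[315.91428389 257.51861725]]
```

View pics/side_9.png

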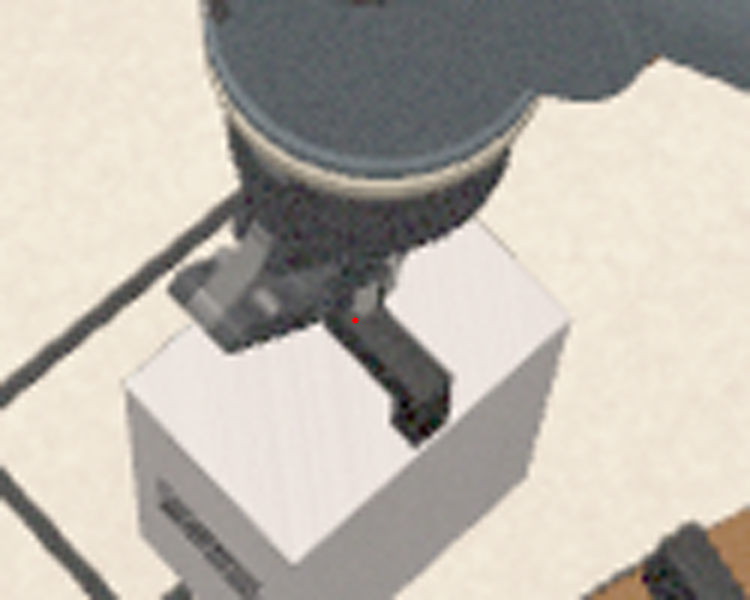

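View pics/top_9.png

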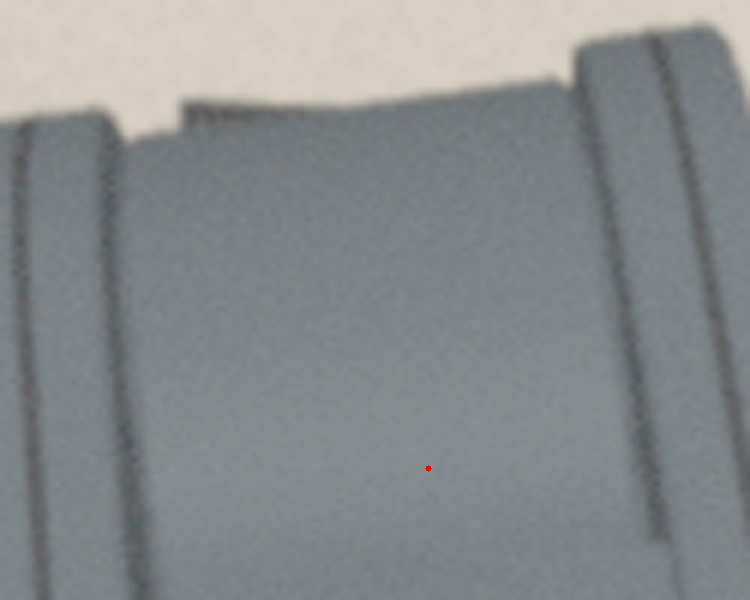

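>>> move_arm --targets '[{"travel": [0.0,0.0,-0.007],"turn": 0.0},{"travel": [0.0,0.0,-0.014],"turn": 0.0},{"travel": [0.0,0.0,-0.017],"turn": 0.0},{"travel": [0.0,0.0,-0.019],"turn": 0.0}]'

```text
clock: 6.45
position: [0.5405, 0.0796, 0.2014]
tool_rot: [-0.0, 0.006, 1.0, -0.0]
ft_force: [-0.4, 0.4, 0.7]
opening: -0.001
```

```bash
python3 look.py side_10 260 200
```

```text
t 6.45 pos [0.5405 0.0796 0.2014] jawyaw -0.6800000000000068 F [-0.4  0.4  0.7] T [ 0.03 -0.01 -0.03] open -0.001
[[318.69215448 256.41461877]]
```

View pics/side_10.png

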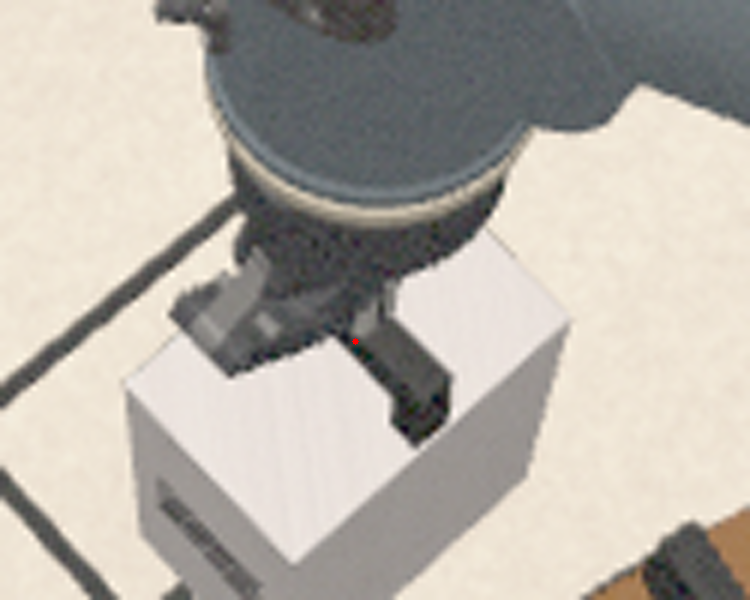

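>>> move_arm --targets '[{"travel": [0.0,0.0,-0.003],"turn": 0.0},{"travel": [0.0,0.0,-0.006],"turn": 0.0},{"travel": [0.0,0.0,-0.009],"turn": 0.0}]'

```text
clock: 6.8
position: [0.5439, 0.0799, 0.1978]
tool_rot: [0.004, 0.006, 1.0, 0.001]
ft_force: [-11.4, -3.0, 65.7]
opening: -0.001
```

>>> move_arm --targets '[{"travel": [0.0,0.0,0.008],"turn": 0.0},{"travel": [0.0,0.0,0.008],"turn": 0.0}]'

```text
clock: 7.0
position: [0.5415, 0.0798, 0.2022]
tool_rot: [0.001, 0.006, 1.0, 0.0]
ft_force: [-0.2, 0.2, -0.2]
opening: -0.002
```

```bash
python3 - <<'E'
from st import *
s=st();d=cap("side")
u,v=295,235
f=d["frame"][v:v+50,u:u+60,::-1]
im=cv2.resize((255*(f/255.)**0.45).astype(np.uint8),None,fx=12,fy=12,interpolation=cv2.INTER_CUBIC)
cv2.imwrite("pics/side_11.png",im)
p=s["position"]
print(proj(d,[p,p+[0,0,.037],p+[0,0,.019],p+[0,.03,0],p+[.03,0,0]])-[u,v])
E
```

```text
t 7.0 pos [0.5415 0.0798 0.2022] jawyaw -0.6800000000000068 F [-0.2  0.2 -0.2] T [ 0.02 -0.01 -0.02] open -0.002
[[23.28980687 20.95124509]
 [23.87624242 14.71530866]
 [23.58616981 17.79983239]
 [11.52313232 31.4896074 ]
 [12.25827622  9.77489311]]
```

View pics/side_11.png

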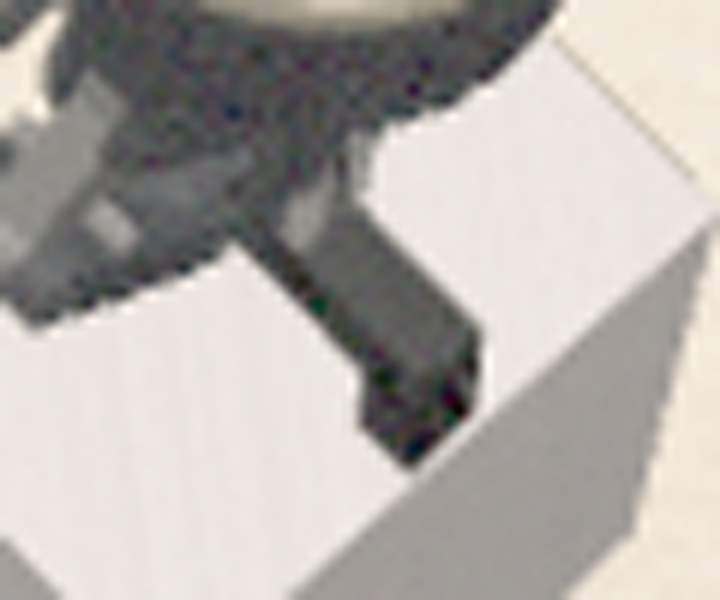

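>>> move_arm --targets '[{"travel": [0.0,0.0,0.005],"turn": 0.0},{"travel": [0.0,0.0,0.005],"turn": 0.0},{"travel": [0.0,0.0,-0.005],"turn": 0.0},{"travel": [0.0,0.0,-0.011],"turn": 0.0},{"travel": [0.0,0.0,-0.015],"turn": 0.0}]' --grip 0.45

```text
clock: 7.55
position: [0.5401, 0.0796, 0.1846]
tool_rot: [-0.001, 0.006, 1.0, -0.0]
ft_force: [-0.2, 0.4, -0.1]
opening: 0.45
```

>>> move_arm --targets '[{"travel": [0.0,0.0,0.0],"turn": 0.0},{"travel": [0.0,0.0,0.0],"turn": 0.0},{"travel": [0.0,0.0,0.0],"turn": 0.0}]' --grip 0.2

```text
clock: 7.85
position: [0.5409, 0.0797, 0.1861]
tool_rot: [0.0, 0.006, 1.0, 0.0]
ft_force: [-0.1, -0.7, 0.5]
opening: 0.201
```

>>> move_arm --targets '[{"travel": [0.0,0.0,0.0],"turn": 0.0},{"travel": [0.0,0.0,0.0],"turn": 0.0}]' --grip 0.1

```text
clock: 8.05
position: [0.5409, 0.0792, 0.1863]
tool_rot: [0.0, 0.006, 1.0, -0.0]
ft_force: [-0.3, -2.1, 2.2]
opening: 0.147
```

```bash
python3 look.py side_12 260 200
```

```text
t 8.05 pos [0.5409 0.0792 0.1863] jawyaw -0.7000000000000028 F [-0.3 -2.1  2.2] T [-0.42  0.09  0.04] open 0.147
[[318.48032214 258.5248384 ]]
```

View pics/side_12.png

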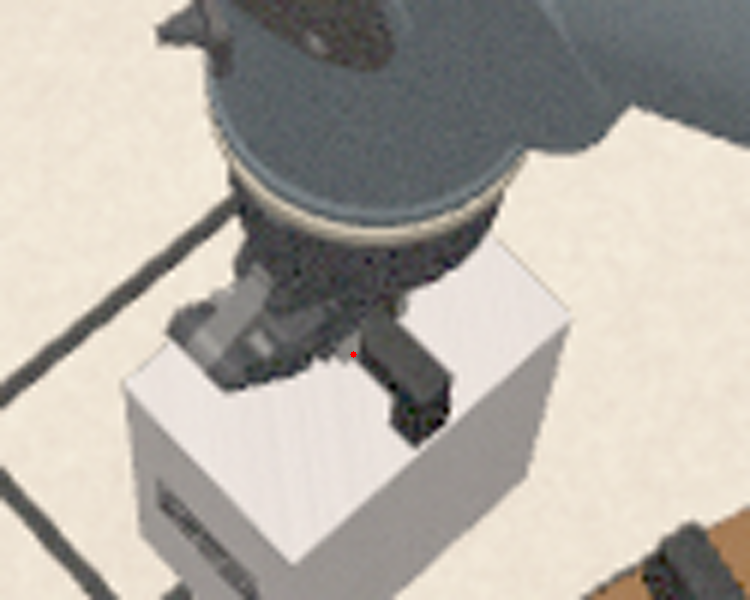

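The fingers now hold the bar at opening 0.147. Both the contact and the pictures show the true finger end about 38 mm above the reported TCP. Next I'll loosen to a cage, so the bar can roll between the fingers, and tip the case left.

>>> move_arm --targets '[{"travel": [0.0,0.0,0.0],"turn": 0.0},{"travel": [0.0,0.003,0.002],"turn": 0.0},{"travel": [0.0,0.008,0.004],"turn": 0.0},{"travel": [0.0,0.013,0.005],"turn": 0.0},{"travel": [0.0,0.018,0.006],"turn": 0.0},{"travel": [0.0,0.023,0.007],"turn": 0.0},{"travel": [0.0,0.023,0.007],"turn": 0.0}]' --grip 0.187

```text
clock: 8.8
position: [0.5409, 0.1039, 0.1932]
tool_rot: [0.0, 0.005, 1.0, 0.0]
ft_force: [0.4, -1.3, 1.0]
opening: 0.183
```

```bash
python3 look.py side_13 255 200
```

```text
t 8.8 pos [0.5409 0.1039 0.1932] jawyaw -0.5999999999999943 F [ 0.4 -1.3  1. ] T [-0.45  0.05 -0.02] open 0.183
[[308.99507778 266.05536529]]
```

View pics/side_13.png

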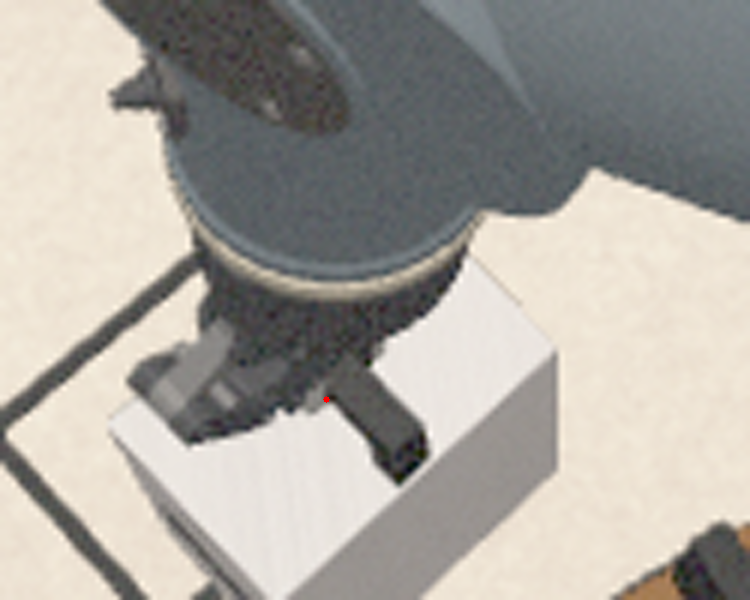

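Tipping on the left edge works: the top plate has leaned left, with the front-left top corner going from (281,264) to (273,271). I'll go on to about 10°, then swing.

>>> move_arm --targets '[{"travel": [0.0,0.005,0.001],"turn": 0.0},{"travel": [0.0,0.01,0.002],"turn": 0.0},{"travel": [0.0,0.015,0.003],"turn": 0.0},{"travel": [0.0,0.019,0.003],"turn": 0.0},{"travel": [0.0,0.019,0.003],"turn": 0.0}]'

```text
clock: 9.35
position: [0.5408, 0.1227, 0.1961]
tool_rot: [0.0, 0.005, 1.0, 0.0]
ft_force: [-0.1, -0.9, 0.6]
opening: 0.185
```

```bash
python3 look.py side_14 240 200;python3 - <<'E'
from h import *
d=cap("top","top_14")
E
```

```text
t 9.35 pos [0.5408 0.1227 0.1961] jawyaw -0.6099999999999994 F [-0.1 -0.9  0.6] T [-0.26  0.03 -0.04] open 0.185
[[301.66604212 272.26402047]]
```

View pics/side_14.png

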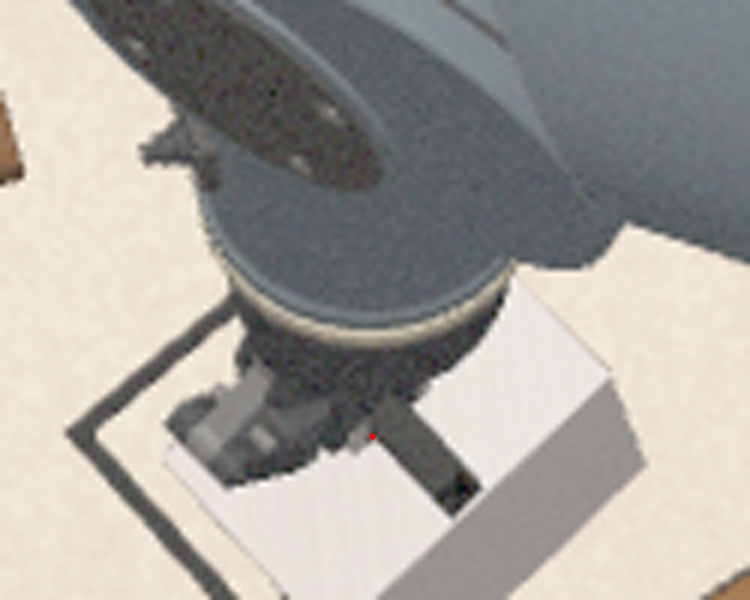

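>>> move_arm --targets '[{"travel": [0.001,0.0,0.0],"turn": 0.08},{"travel": [0.003,0.0,0.0],"turn": 0.16},{"travel": [0.004,0.0005,0.0],"turn": 0.24},{"travel": [0.0055,0.001,0.0],"turn": 0.32},{"travel": [0.007,0.0015,0.0],"turn": 0.4},{"travel": [0.007,0.0015,0.0],"turn": 0.4}]'

```text
clock: 10.05
position: [0.5481, 0.1227, 0.1962]
tool_rot: [0.0, -0.193, 0.981, -0.0]
ft_force: [-0.1, -1.6, 2.3]
opening: 0.189
```

```bash
python3 look.py side_15 240 200;python3 - <<'E'
from h import *
d=cap("top");crop(d,"top",220,160,150,120,5,"top_15")
E
```

```text
t 10.05 pos [0.5481 0.1227 0.1962] jawyaw 22.269999999999996 F [-0.1 -1.6  2.3] T [-0.33  0.02 -0.06] open 0.189
[[298.98973031 269.48848527]]
```

View pics/side_15.png

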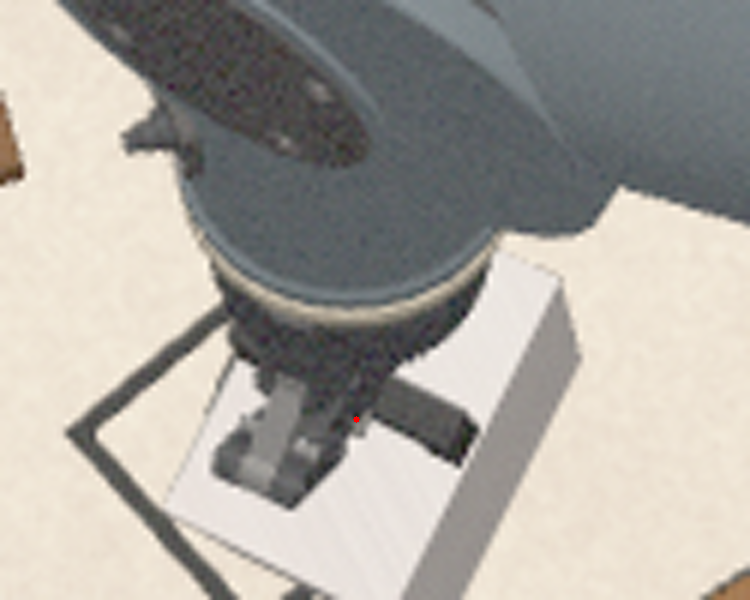

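View pics/top_15.png

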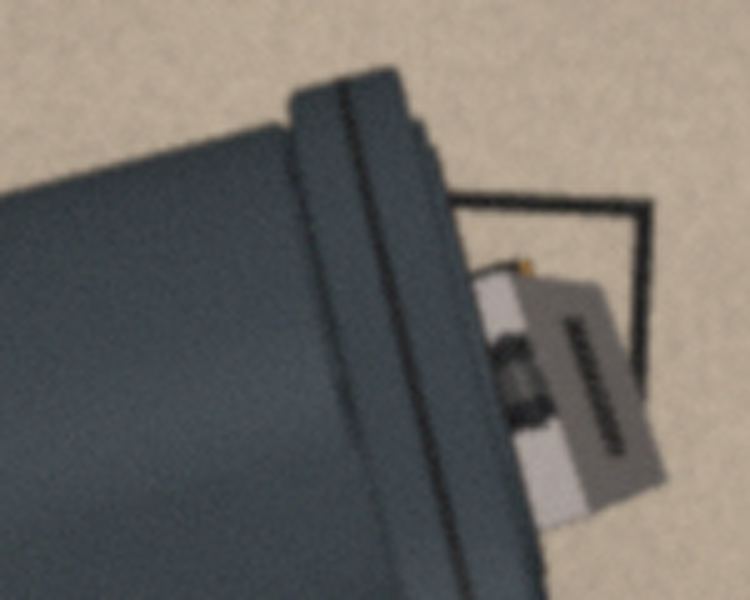

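>>> move_arm --targets '[{"travel": [0.0015,0.0005,0.0],"turn": 0.08},{"travel": [0.0025,0.001,0.0],"turn": 0.15},{"travel": [0.003,0.0015,0.0],"turn": 0.2},{"travel": [0.003,0.0015,0.0],"turn": 0.2}]'

```text
clock: 10.55
position: [0.551, 0.1245, 0.1962]
tool_rot: [0.0, -0.289, 0.957, -0.0]
ft_force: [-0.4, -2.3, 4.3]
opening: 0.189
```

```bash
python3 look.py side_16 240 200;python3 - <<'E'
from h import *
d=cap("top");crop(d,"top",220,160,150,120,5,"top_16")
E
```

```text
t 10.55 pos [0.551  0.1245 0.1962] jawyaw 33.620000000000005 F [-0.4 -2.3  4.3] T [-0.43  0.04 -0.02] open 0.189
[[297.21009085 269.03678317]]
```

View pics/side_16.png

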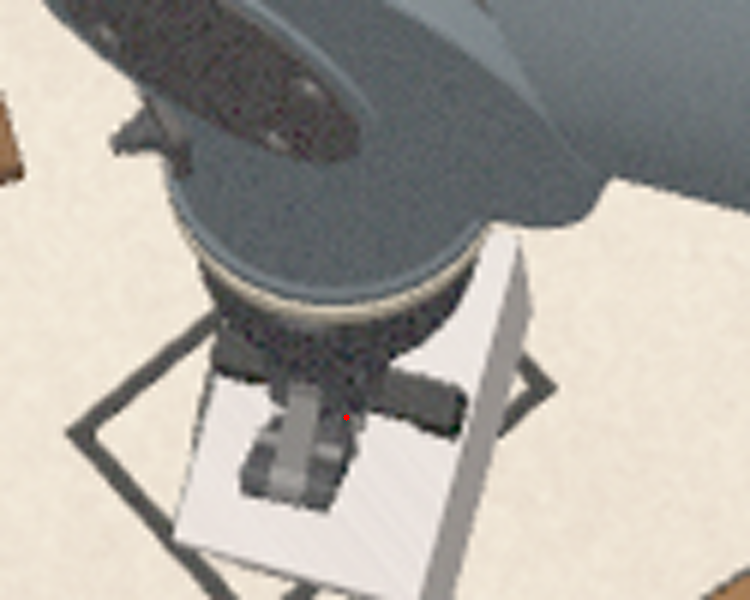

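View pics/top_16.png

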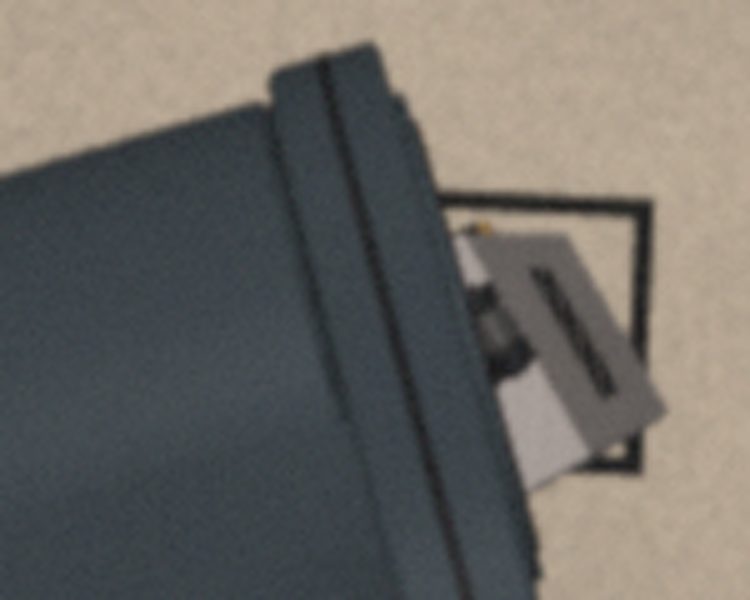

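>>> move_arm --targets '[{"travel": [0.003,-0.005,-0.001],"turn": 0.0},{"travel": [0.006,-0.0105,-0.002],"turn": 0.0},{"travel": [0.009,-0.0155,-0.004],"turn": 0.0},{"travel": [0.012,-0.021,-0.005],"turn": 0.0},{"travel": [0.015,-0.026,-0.007],"turn": 0.0},{"travel": [0.018,-0.031,-0.008],"turn": 0.0},{"travel": [0.021,-0.0365,-0.01],"turn": 0.0},{"travel": [0.0215,-0.0372,-0.01],"turn": -0.05},{"travel": [0.0215,-0.0372,-0.01],"turn": -0.06}]'

```text
clock: 11.55
position: [0.5725, 0.0871, 0.1856]
tool_rot: [-0.0, -0.26, 0.966, 0.0]
ft_force: [1.5, -1.3, 0.7]
opening: 0.187
```

```bash
python3 look.py side_17 240 190;python3 - <<'E'
from h import *
d=cap("top");crop(d,"top",220,160,150,120,5,"top_17")
E
```

```text
t 11.55 pos [0.5725 0.0871 0.1856] jawyaw 30.17 F [ 1.5 -1.3  0.7] T [-0.24 -0.32  0.05] open 0.187
[[303.99895724 249.73968752]]
```

View pics/side_17.png

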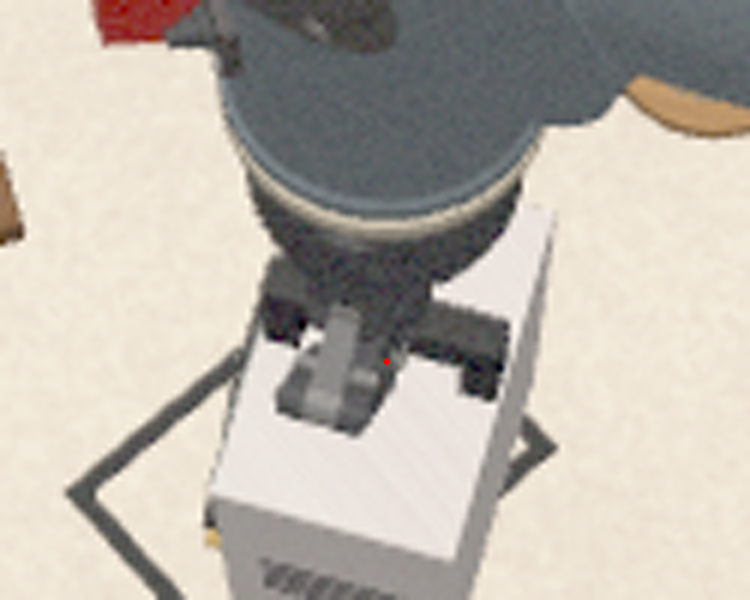

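View pics/top_17.png

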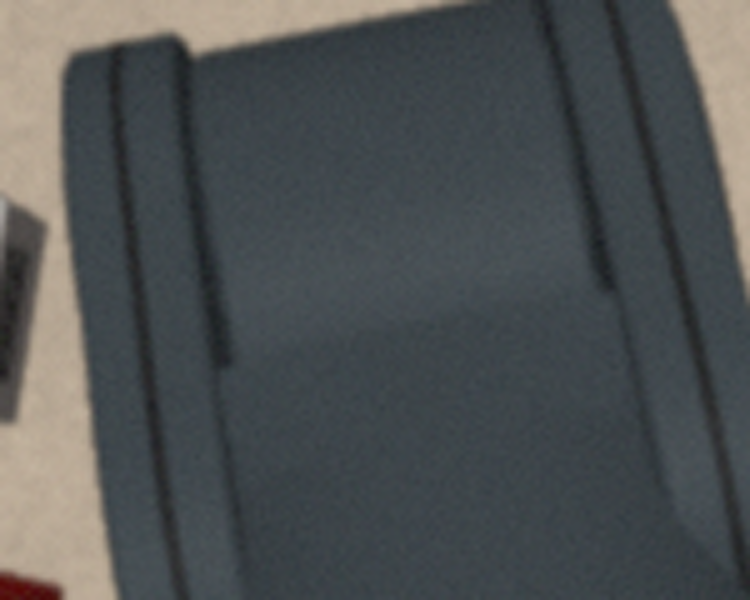

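>>> move_arm --targets '[{"travel": [0.001,-0.0017,0.0],"turn": 0.0},{"travel": [0.002,-0.0035,0.0],"turn": 0.0},{"travel": [0.002,-0.0035,0.0],"turn": 0.0}]'

```text
clock: 11.95
position: [0.5743, 0.0836, 0.1859]
tool_rot: [-0.0, -0.261, 0.965, -0.0]
ft_force: [0.8, -0.3, -0.3]
opening: 0.186
```

```bash
python3 - <<'E'
from fit import *
import st; st.st()
d=cap("side")
u,v=250,190
f=(255*(d["frame"][v:v+120,u:u+110,::-1]/255.)**0.5).astype(np.uint8)
cv2.imwrite("pics/side_18.png",cv2.resize(f,None,fx=6,fy=6,interpolation=cv2.INTER_CUBIC)[:, :])
E
```

```text
t 11.95 pos [0.5743 0.0836 0.1859] jawyaw 30.260000000000005 F [ 0.8 -0.3 -0.3] T [-0.26 -0.22 -0.02] open 0.186
```

View pics/side_18.png

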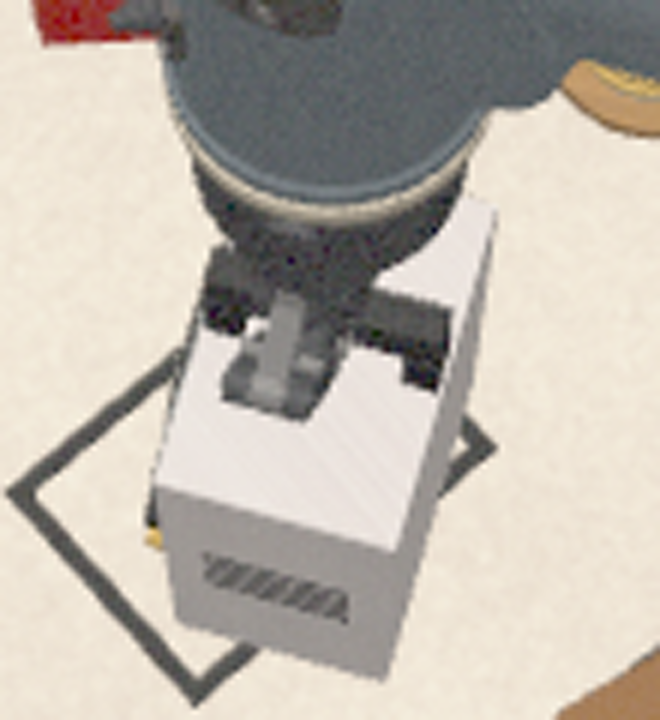

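```bash
cat > fitt.py <<'E'
from h import *
from scipy.optimize import least_squares
def model(x,L,side):
    # tilt x[3] about bottom edge side (+1 left,-1 right); lean toward that side
    a=x[3];e=.06*side;y=L[:,1]-e;z=L[:,2]
    y2=y*np.cos(a)+side*z*np.sin(a);z2=z*np.cos(a)-side*y*np.sin(a)
    y2=y2+e;c,s=np.cos(x[2]),np.sin(x[2])
    return np.c_[x[0]+c*L[:,0]-s*y2,x[1]+s*L[:,0]+c*y2,z2]
def fit(d,L,uv,side,x0,tilt=True):
    x0=np.array(x0,float)
    if tilt: f=lambda v:(proj(d,model(v,L,side))-uv).ravel();r=least_squares(f,x0)
    else: f=lambda v:(proj(d,model(np.r_[v,0],L,side))-uv).ravel();r=least_squares(f,x0[:3])
    return r.x,np.abs(r.fun).max()
E
cat > f18.py <<'E'
from fitt import *
import pickle
D=pickle.load(open("d0.pkl","rb"));d=D["side"]
L=np.array([[-40,60,190],[-40,-60,190],[40,-60,190],[-40,60,0],[-40,-60,0.]])/1e3
uv=np.array([(160,485),(395,550),(497,212),(180,625),(385,680.)])/6+[250,190]-.4
for t in(1,0):
    x,r=fit(d,L,uv,1,[.57,.08,.5,0],t);print(np.round(x[:2],4),np.degrees(x[2:]).round(1),r)
E
python3 f18.py
```

```text
[0.5744 0.0979] [-50.    0.6] 12.621602608557055
[0.5755 0.0986] [-49.7] 12.49863088575978
```

```bash
sed -i 's/^L=.*/L=np.array([[40,60,190],[-40,60,190],[-40,-60,190],[40,60,0],[-40,60,0.]])\/1e3/' f18.py; python3 f18.py
```

```text
[0.5768 0.0808] [30.9  1.1] 1.3961243787153421
[0.5758 0.0826] [30.8] 1.6167032808968713
```

Set down flat at about (0.576, 0.082), yaw 30.8°. Next I tip onto the right-hand edge.

>>> move_arm --targets '[{"travel": [0.0026,-0.0043,0.001],"turn": 0.0},{"travel": [0.0051,-0.0086,0.003],"turn": 0.0},{"travel": [0.0077,-0.0129,0.0045],"turn": 0.0},{"travel": [0.0102,-0.0172,0.006],"turn": 0.0},{"travel": [0.0128,-0.0215,0.0065],"turn": 0.0},{"travel": [0.0154,-0.0258,0.007],"turn": 0.0},{"travel": [0.0179,-0.0301,0.008],"turn": 0.0},{"travel": [0.0205,-0.0344,0.009],"turn": 0.0},{"travel": [0.023,-0.0387,0.01],"turn": 0.0},{"travel": [0.023,-0.0387,0.01],"turn": 0.0}]'

```text
clock: 13.0
position: [0.5977, 0.0443, 0.196]
tool_rot: [0.0, -0.261, 0.965, -0.0]
ft_force: [-0.5, 0.6, -0.6]
opening: 0.187
```

```bash
python3 look.py side_19 255 190
```

```text
t 13.0 pos [0.5977 0.0443 0.196 ] jawyaw 30.200000000000003 F [-0.5  0.6 -0.6] T [0.24 0.1  0.  ] open 0.187
[[311.42896743 224.29335001]]
```

View pics/side_19.png

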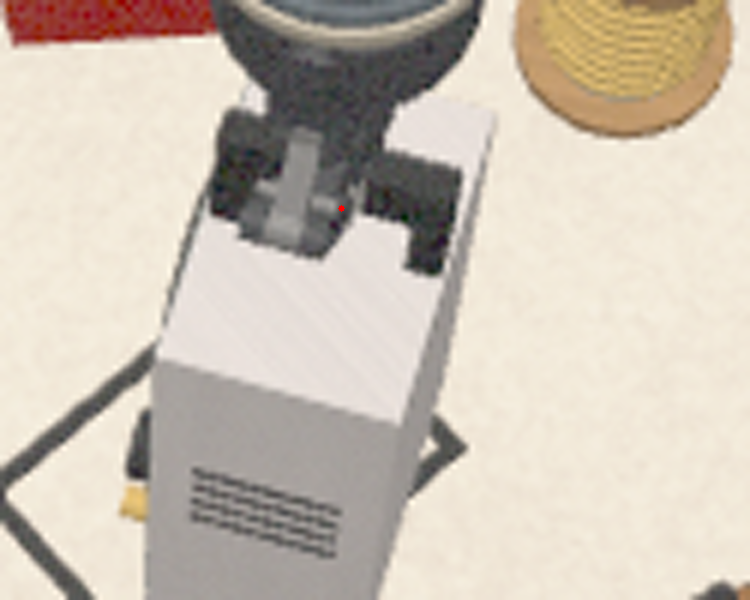

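```bash
python3 - <<'E'
from fitt import *
import pickle
d=pickle.load(open("d0.pkl","rb"))["side"]
L=np.array([[40,60,190],[-40,60,190],[-40,-60,190]])/1e3
uv=np.array([(158,355),(400,422),(495,115)])/6+[255,190]-.4
x,r=fit(d,L,uv,-1,[.576,.082,.53,.17]);print(np.round(x[:2],4),np.degrees(x[2:]).round(1),r)
E
```

```text
[0.5713 0.0904] [31.2 12.8] 0.7632747239129571
```

>>> move_arm --targets '[{"travel": [0.001,0.0005,0.0],"turn": -0.08},{"travel": [0.002,0.001,0.0],"turn": -0.16},{"travel": [0.003,0.0015,0.0],"turn": -0.24},{"travel": [0.0045,0.002,0.0],"turn": -0.32},{"travel": [0.006,0.0023,0.0],"turn": -0.4},{"travel": [0.007,0.0025,0.0],"turn": -0.47},{"travel": [0.0075,0.0027,0.0],"turn": -0.53},{"travel": [0.0075,0.0027,0.0],"turn": -0.53}]'

```text
clock: 13.85
position: [0.6049, 0.0485, 0.1959]
tool_rot: [0.0, 0.001, 1.0, 0.0]
ft_force: [1.4, 0.9, -0.9]
opening: 0.187
```

```bash
python3 - <<'E'
from fitt import *
import st; st.st()
for c,u,v in(("side",245,190),("top",240,140)):
    d=cap(c)
    f=(255*(d["frame"][v:v+110,u:u+130,::-1]/255.)**0.5).astype(np.uint8)
    cv2.imwrite(f"pics/{c}_20.png",cv2.resize(f,None,fx=6,fy=6,interpolation=cv2.INTER_CUBIC))
E
```

```text
t 13.85 pos [0.6049 0.0485 0.1959] jawyaw -0.12000000000000455 F [ 1.4  0.9 -0.9] T [ 0.23 -0.12 -0.02] open 0.187
```

View pics/side_20.png

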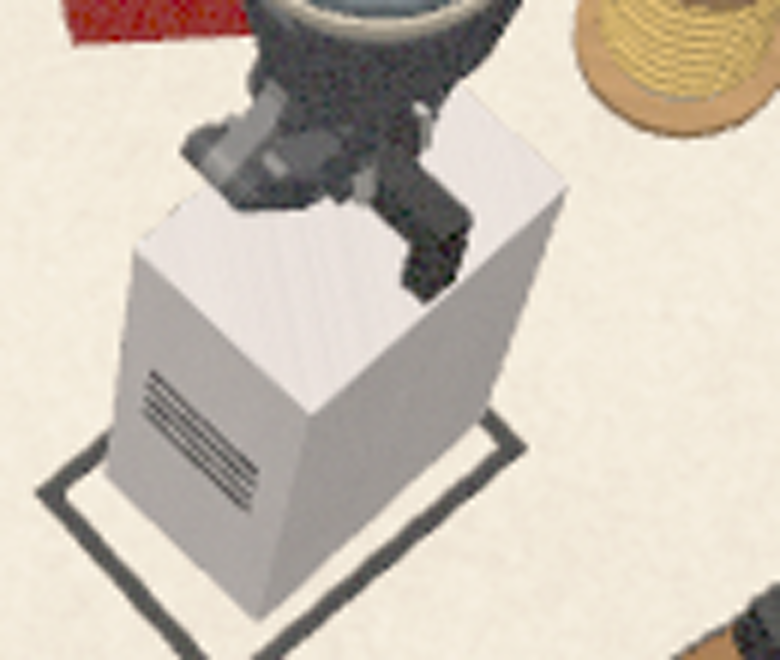

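View pics/top_20.png

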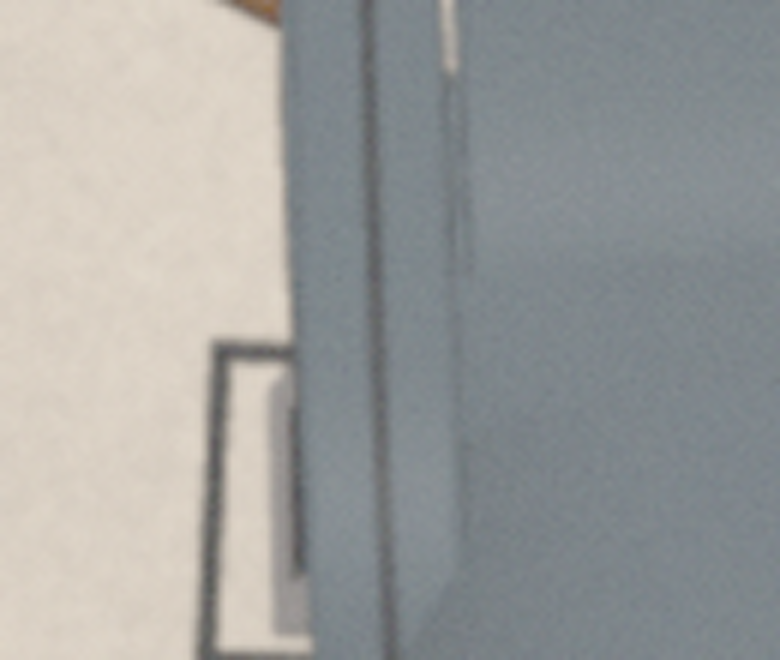

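```bash
python3 - <<'E'
from fitt import *
import pickle
d=pickle.load(open("d0.pkl","rb"))["side"]
L=np.array([[40,60,190],[-40,60,190],[-40,-60,190],[-40,60,0],[40,60,0]])/1e3
uv=np.array([(135,250),(308,412),(567,185),(260,620),(107,470)])/6+[245,190]-.4
x,r=fit(d,L,uv,-1,[.6,.09,.0,.17]);print(np.round(x[:2],4),np.degrees(x[2:]).round(1),r)
E
```

```text
[0.6059 0.0828] [2.  7.7] 1.0558510068683518
```

>>> move_arm --targets '[{"travel": [0.0005,0.0,0.0],"turn": -0.04},{"travel": [0.0005,0.0,0.0],"turn": -0.07},{"travel": [0.0005,0.005,-0.001],"turn": -0.07},{"travel": [0.0005,0.01,-0.002],"turn": -0.07},{"travel": [0.0005,0.015,-0.004],"turn": -0.07},{"travel": [0.0005,0.02,-0.006],"turn": -0.07},{"travel": [0.0005,0.025,-0.007],"turn": -0.07},{"travel": [0.0005,0.03,-0.008],"turn": -0.07},{"travel": [0.0005,0.034,-0.009],"turn": -0.07},{"travel": [0.0005,0.034,-0.009],"turn": -0.06}]'

```text
clock: 14.95
position: [0.6049, 0.0824, 0.1866]
tool_rot: [-0.0, 0.03, 1.0, -0.0]
ft_force: [0.7, 0.1, 0.8]
opening: 0.187
```

```bash
python3 - <<'E'
from fitt import *
import st; st.st()
for c,u,v in(("side",245,190),):
    d=cap(c)
    f=(255*(d["frame"][v:v+110,u:u+130,::-1]/255.)**0.5).astype(np.uint8)
    cv2.imwrite(f"pics/{c}_21.png",cv2.resize(f,None,fx=6,fy=6,interpolation=cv2.INTER_CUBIC))
E
```

```text
t 14.95 pos [0.6049 0.0824 0.1866] jawyaw -3.480000000000004 F [0.7 0.1 0.8] T [-0.05 -0.03  0.04] open 0.187
```

View pics/side_21.png

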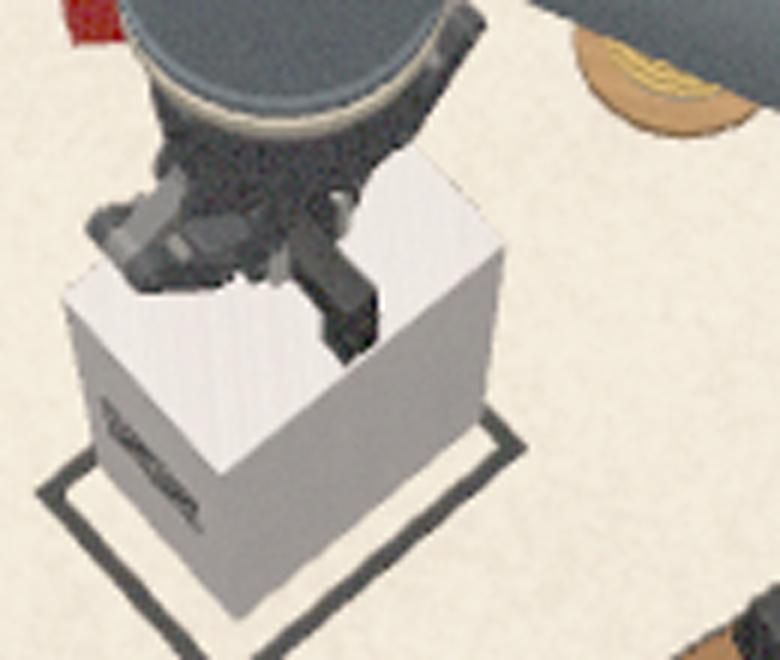

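```bash
python3 - <<'E'
from fitt import *
import pickle
d=pickle.load(open("d0.pkl","rb"))["side"]
L=np.array([[40,60,190],[-40,60,190],[-40,-60,190],[-40,60,0],[40,60,0],[-40,-60,0]])/1e3
uv=np.array([(65,300),(222,473),(505,245),(238,620),(98,465),(483,425)])/6+[245,190]-.4
for t in(1,0):
    x,r=fit(d,L,uv,-1,[.6,.09,.0,.0],t);print(np.round(x[:2],4),np.degrees(x[2:]).round(1),r)
E
```

```text
[0.6094 0.0836] [-2.4  0. ] 1.048172923770835
[0.6094 0.0836] [-2.4] 1.0381392126205924
```

Flat at (0.609, 0.084, −2.4°), against the outline at about (0.605, 0.094, −1.4°) in the same camera. That leaves about 4 mm too far forward and 10 mm too far right. I'll pinch the bar deeply and slide the case the rest of the way on the bench.

>>> move_arm --targets '[{"travel": [0.0,0.001,-0.006],"turn": 0.02},{"travel": [0.0,0.001,-0.012],"turn": 0.02},{"travel": [0.0,0.001,-0.016],"turn": 0.02},{"travel": [0.0,0.001,-0.016],"turn": 0.02}]'

```text
clock: 15.4
position: [0.6047, 0.0827, 0.1701]
tool_rot: [-0.001, 0.021, 1.0, -0.0]
ft_force: [-1.0, 0.5, -0.2]
opening: 0.189
```

>>> move_arm --targets '[{"travel": [0.0,0.0,0.0],"turn": 0.0},{"travel": [0.0,0.0,0.0],"turn": 0.0},{"travel": [0.0,0.0,0.0],"turn": 0.0}]' --grip 0.05

```text
clock: 15.7
position: [0.6048, 0.0829, 0.1705]
tool_rot: [-0.001, 0.021, 1.0, -0.0]
ft_force: [0.0, -0.5, -7.0]
opening: 0.151
```

>>> move_arm --targets '[{"travel": [0.0,0.0,-0.001],"turn": 0.0},{"travel": [-0.001,0.003,-0.001],"turn": 0.0},{"travel": [-0.0025,0.006,-0.001],"turn": 0.0},{"travel": [-0.004,0.01,-0.001],"turn": 0.0},{"travel": [-0.004,0.01,-0.001],"turn": 0.0}]'

```text
clock: 16.2
position: [0.6037, 0.09, 0.1722]
tool_rot: [0.003, 0.022, 1.0, -0.002]
ft_force: [0.6, -9.4, 8.9]
opening: 0.154
```

```bash
cat > v.py <<'E'
from fitt import *
import st,sys; st.st()
n=sys.argv[1]
for c,u,v in(("side",245,190),):
    d=cap(c)
    f=(255*(d["frame"][v:v+110,u:u+130,::-1]/255.)**0.5).astype(np.uint8)
    cv2.imwrite(f"pics/{c}_{n}.png",cv2.resize(f,None,fx=6,fy=6,interpolation=cv2.INTER_CUBIC))
E
python3 v.py 22
```

```text
t 16.2 pos [0.6037 0.09   0.1722] jawyaw -2.480000000000004 F [ 0.6 -9.4  8.9] T [-3.22 -0.27  0.15] open 0.154
```

View pics/side_22.png

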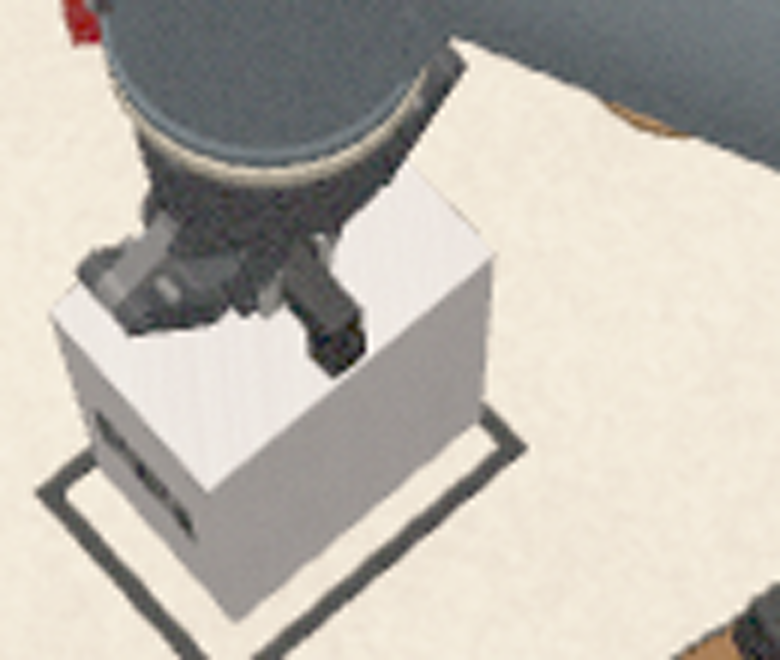

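>>> move_arm --targets '[{"travel": [0.0,0.0,0.0005],"turn": 0.0},{"travel": [0.0,0.0,0.001],"turn": 0.0},{"travel": [0.0,0.0,0.001],"turn": 0.0}]'

```text
clock: 16.55
position: [0.6008, 0.0938, 0.1705]
tool_rot: [-0.001, 0.021, 1.0, 0.0]
ft_force: [-0.0, 0.6, -6.1]
opening: 0.151
```

>>> move_arm --targets '[{"travel": [0.0,0.0,-0.0005],"turn": 0.0},{"travel": [0.0,0.0,-0.0005],"turn": 0.0}]'

```text
clock: 16.75
position: [0.6011, 0.0937, 0.1705]
tool_rot: [-0.0, 0.021, 1.0, 0.0]
ft_force: [-0.8, 1.9, -2.4]
opening: 0.157
```

```bash
python3 v.py 23
```

```text
t 16.75 pos [0.6011 0.0937 0.1705] jawyaw -2.3599999999999994 F [-0.8  1.9 -2.4] T [0.41 0.42 0.01] open 0.157
```

View pics/side_23.png

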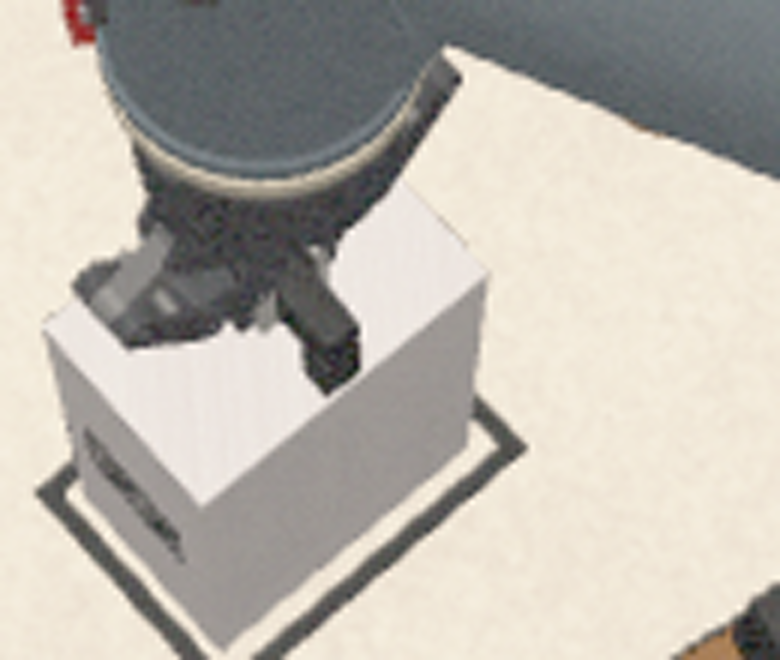

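The case slid about 10 mm left while staying flat, and it now sits evenly inside the outline: rear-left bottom corner at crop (222,648), rear-right at (470,445). I'll release and rise clear to check.

>>> move_arm --targets '[{"travel": [0.0,0.0,0.0],"turn": 0.0},{"travel": [0.0,0.0,0.0],"turn": 0.0},{"travel": [0.0,0.0,0.0],"turn": 0.0},{"travel": [0.0,0.0,0.03],"turn": 0.0},{"travel": [0.0,0.0,0.07],"turn": 0.0},{"travel": [0.0,0.0,0.11],"turn": 0.0},{"travel": [0.0,0.0,0.15],"turn": 0.0},{"travel": [-0.04,0.0,0.15],"turn": 0.0},{"travel": [-0.08,0.0,0.15],"turn": 0.0},{"travel": [-0.12,0.0,0.15],"turn": 0.0}]' --grip 0.45

```text
clock: 17.8
position: [0.4802, 0.0928, 0.3207]
tool_rot: [0.001, 0.021, 1.0, 0.0]
ft_force: [-0.5, 0.7, 0.4]
opening: 0.449
```

>>> move_arm --targets '[{"travel": [-0.02,0.04,0.0],"turn": 0.0},{"travel": [-0.04,0.08,0.0],"turn": 0.0},{"travel": [-0.06,0.12,0.0],"turn": 0.0},{"travel": [-0.08,0.16,0.0],"turn": 0.0},{"travel": [-0.1,0.2,0.0],"turn": 0.0},{"travel": [-0.12,0.24,0.0],"turn": 0.0},{"travel": [-0.14,0.28,0.0],"turn": 0.0},{"travel": [-0.15,0.32,0.0],"turn": 0.0},{"travel": [-0.16,0.36,0.0],"turn": 0.0},{"travel": [-0.16,0.36,0.0],"turn": 0.0}]'

```text
clock: 18.8
position: [0.318, 0.4583, 0.3198]
tool_rot: [-0.001, 0.017, 1.0, 0.001]
ft_force: [-0.2, 1.2, 0.1]
opening: 0.452
```

```bash
python3 v.py 24; python3 - <<'E'
from h import *
d=cap("top","top_24f");crop(d,"top",255,160,120,120,5,"top_24")
E
```

```text
t 18.8 pos [0.318  0.4583 0.3198] jawyaw -2.0 F [-0.2  1.2  0.1] T [-0.01  0.   -0.01] open 0.452
```

View pics/side_24.png

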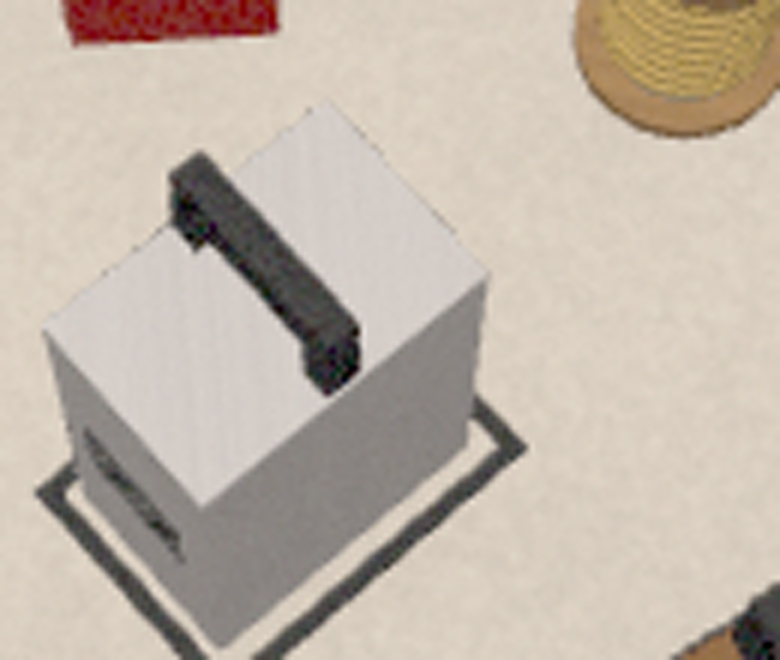

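View pics/top_24.png

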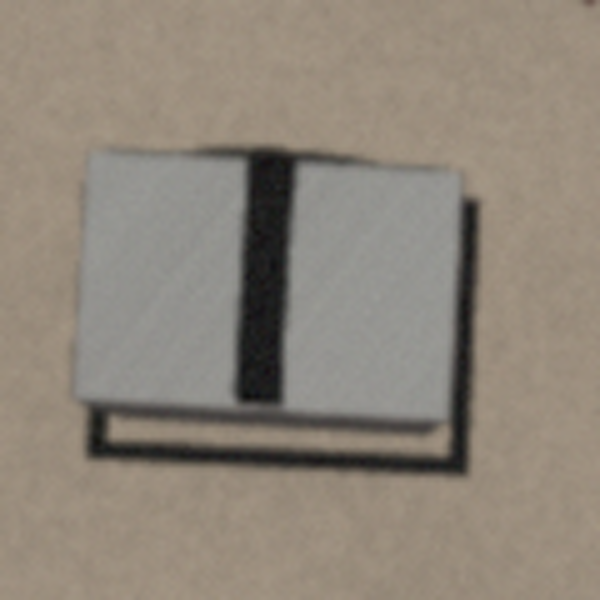

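View pics/top_24f.png

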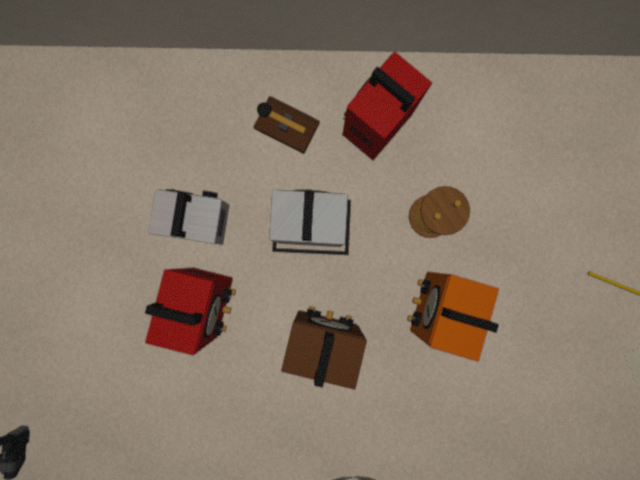

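```bash
python3 - <<'E'
from fit import *
import pickle
D=pickle.load(open("d0.pkl","rb"))
S=lambda a:np.array(a,float)/6+[245,190]-.4
T=lambda a:np.array(a,float)/5+[255,160]-.4
Ls=np.array([[40,60,190],[-40,60,190],[-40,-60,190],[40,-60,190],[-40,60,0],[-40,-60,0]])/1e3
uS=S([(43,330),(205,507),(488,275),(325,102),(222,648),(468,445)])
Lt=np.array([[40,60,190],[40,-60,190],[-40,-60,190],[-40,60,190]])/1e3
uT=T([(90,150),(464,170),(449,425),(75,402)])
oS=(D["side"],Ls,uS);oT=(D["top"],Lt,uT)
for o in([oS],[oT],[oS,oT]):
    x,r=fit_case(o,(.605,.094,0,0,0,0));print("case",np.round(x[:2],4),np.degrees(x[2]).round(2),np.abs(r).max().round(2))
# outline now: rear corners outer (w=6..8)
for w in(6,7,8):
  a,b=(46+w)/1e3,(66+w)/1e3
  oT2=(D["top"],np.array([[-a,b,0],[-a,-b,0]]),T([(88,458),(467,472)]))
  Tt=lambda q:np.array(q,float)/5+[255,180]-.4
  oT1=(D["top"],np.array([[a,b,0],[a,-b,0],[-a,b,0]]),Tt([(103,84),(477,101),(88,357)]))
  oS2=(D["side"],np.array([[a,b,0],[-a,-b,0]]),S([(35,492),(528,447)]))
  for n,o in(("T",[oT1,oT2]),("S",[oS2])):
    x,r=fit_case(o,(.605,.094,0,0,0,0));print("place",w,n,np.round(x[:2],4),np.degrees(x[2]).round(2),np.abs(r).max().round(2))
E
```

```text
case [0.6059 0.0951] -1.88 1.14
case [0.6044 0.0927] -2.39 0.67
case [0.6052 0.0939] -2.23 1.33
place 6 T [0.603  0.0919] -1.53 0.74
place 6 S [0.6044 0.0932] -1.7 0.97
place 7 T [0.6032 0.0917] -1.55 0.28
place 7 S [0.6044 0.0932] -1.56 0.34
place 8 T [0.6034 0.0915] -1.57 0.75
place 8 S [0.6044 0.0932] -1.42 0.29
```

The case is within about 2 mm and 1° of the outline in both cameras. The short case and coil are at their original pixels, (191,215) and (441,211), so I'm handing in.

```bash
python3 -c "
from rig import bot
print(bot.finish_job())"
```

```text
the job is handed in; nothing more can be done
None
```

The tall aluminium case stands upright and released in its outline, and I handed the job in at about 19 s on the robot's clock.

**Walk:** I held the handle bar in loosely closed fingers, because the tool cannot tilt and the case had to roll between them.
- **First step:** I tipped it about 10° on its left edge, swung the right side forward to about 31° and set it down flat.
- **Second step:** I tipped it on its right edge, swung the left side forward until it was nearly square, and set it down.

**Correction slide:** After the second step it stood about 10 mm too far right and 4 mm too far forward, because the right edge had slipped during the swing. I pinched the bar firmly and slid the case into place on the bench, with part of its weight taken by the gripper. During the first attempt at the slide the case leaned slightly instead of moving; I then eased the downward pressure and it slid flat. At most about 7 N of lift showed at the wrist, below the case's weight for most of the stated mass range, so I believe it stayed on the bench.

**Last checks:** The two cameras put the case 1–2 mm and less than 1° from the outline's pose. The short case, the coil and the look-alikes look unmoved in the top view. The gripper is well clear of everything.

**What went wrong or disagreed:**
- **TCP height:** The finger ends were about 38 mm above the reported TCP, so my first attempts to close on the bar caught nothing.
- **Force while probing:** To find that offset I pressed the shut fingers down, apparently onto the bar; the wrist force briefly reached 66 N (limit 120 N). If fingertip contact counts under the 40 N pressing limit, that push exceeded it.
- **Camera offset:** The two cameras differ by 1–2 mm in absolute position but agree on where the case sits in the outline.

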